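# Lay up the breakfast board

### The arm

A 6-joint arm with a two-finger parallel gripper is mounted at the origin on a cart in front of the work surface, level with it; the furniture and walls round the work are solid. World frame = base frame: x ahead of the robot, y to its left, z up, the work surface at z = 0. Lengths are in m, angles in rad, forces in N, time in s.
With the tool pointing down it reaches from about 0.25 to 0.775 m from the base axis. Payload 4 kg.
Tool frame: the origin (TCP) lies midway between the tips of the shut fingers; the grasp point (between the pads) lies 19 mm behind it (robot.tcp_to_grasp is the z of the grasp point in the tool frame, in m); z points along the fingers, y is the line along which they close (so a half turn about z gives the same grasp; the last joint's range is limited). The gripper opens to 94 mm and grips with 3 to 60 N. Pads are 16 mm wide; open, the fingers measure 119 mm over their backs; the gripper's body (75 mm by 177 mm) begins 78 mm behind the grasp point.
Start: joints at [1.117, 0.087, 1.371, -0, 1.684, -0.103], TCP at [0.189, 0.517, 0.167] pointing down, gripper open.
Joint ranges: [-3.1, 3.1], [-0.76, 2.03], [0.27, 2.55], [-1.08, 4.22], [0.17, 2.65], [-2.57, 2.57]. Speed limits (rad/s): [2.79, 2.79, 3.14, 3.14, 3.14, 3.14].

### API

Orientations are given as [roll, pitch, yaw] about the fixed x, y, z axes, in that order (R = Rz(yaw) Ry(pitch) Rx(roll)).
In Python, from bench import robot gives the robot as it stands. The module is installed in compiled form; this text tells all that it offers.
- The arm moves only by the tool move_arm, never from a script. Its argument "motion" is one flat list of numbers, 7 for each row, row after row: the turn, a rotation vector about the tool's x, y, z in units of 45 degrees (1.0 is 45 degrees), then the shift along the tool's x, y, z in units of 100 mm (1.0 is 100 mm), then the opening, from 0 (shut) to 1 (fully open). A call has 1 to 12 rows; each row shifts and turns the commanded pose from where the row before left it, along the tool's axes as they then stand; what a row does not reach is not made up. A row lasts 1/12 s, in which the tool goes at most 41.7 mm and 7.16 degrees, less where a joint would pass 70% of its speed; a pose out of reach is approached as far as the arm can. A call with a number of a shift or a turn outside -1 to 1 is refused whole. A call with a gripper value outside its range is refused whole. The fingers move at their own pace and stop on an object; the grip force is fixed at half the most. Time passes only in rows, so rows that do not move let the fingers close. It gives the time, the measured TCP pose, the force, the opening and the grip force at its end, in the units of the state.
- robot.get_obs(): the state, without advancing time (a new reading comes with each control period).
- robot.snapshot(name): name is "scene" or "top"; returns the picture (400x640x3 uint8, red, green, blue); there is no depth.
- robot.get_calibration(name): a dict with "fx", "fy", "cx", "cy" (pixels), "R" (3x3) and "t" (3): a world point X has camera coordinates R X + t. Camera axes: x right, y down, z forward; pixel columns grow to the right and rows downward; lengths in m; the calibration is good to about 2 mm. A picture is of the moment at which its call begins. get_calibration takes no time and is no camera call.
- robot.close_job(): hands the job in; it is judged then, once.
The state is a dict: "time": time; "joint_positions": joint angles; "qvel": joint speeds; "joint_torque": joint torques, N m; "tool_pos": TCP position; "ee_rot": TCP orientation; "wrist_force": force on the tool from outside, world axes, zero at the start; "wrist_torque": the same for the moment, N m; "width": finger opening in m; "finger_force": force on a finger pad.
Only numpy, scipy, OpenCV 4.12 (cv2) and the standard library are available. Lean on these libraries where they do the work, as an engineer would, in place of code of your own. Each camera call takes 0.05 s, during which the arm holds its last target. There are 200 camera calls.

### The job

Lay up the chopping board for breakfast, everything standing upright in one row along the board's middle line: the pepper mill in the very middle of the board, the egg cup halfway between the middle and the end of the board on the mug's side, and the spice jar halfway between the middle and the opposite end. Stand the egg upright in the egg cup. Leave the mug and the jam jar where they are.

Things in the scene. Friction and masses are not known exactly. Their poses are not given: they have to be found in the camera images.
- board: pale wooden chopping board lying flat, 200 x 300 x 22 mm; heavy (0.84 kg) but loose. Origin: centre of its underside; its top is at +22 mm. x: along its 200 mm side, roughly away from the robot; y: along its 300 mm side, roughly to the robot's left (within about 15 degrees); the ends of the board are at y = +150 and -150 mm
- pepper_mill: dark wooden pepper mill, standing, 170 mm tall, largest diameter 58 mm. Origin: centre of its foot, z up. Its round head, 48 mm across, lies between 123 and 159 mm above the foot and is a good place to grip; a 12 mm metal button is on top of it. It stands free on the worktop within 0.72 m of the robot; a similar mill far back on the right of the worktop, over 0.85 m away, is not meant
- spice_jar: small round spice jar with a black cap, standing, 41 mm in diameter all the way up, 105 mm tall, within 0.72 m of the robot (two similar ones far back on the right of the worktop, over 0.85 m away, are not meant). Origin: centre of its foot, z up
- egg_cup: empty turned wooden egg cup, standing, 47 mm across the rim, 41 mm across the foot, 56 mm tall, 50 g. Origin: centre of its foot, z up. The outside of the bowl between 38 and 56 mm above the foot is about 47 mm wide and can be gripped; the hollow that takes the egg begins 32 mm above the foot
- egg: brown egg standing upright in the egg stand, 43 mm in diameter, 56 mm tall, 55 g. Origin: the middle of its lower, blunter end, z up through the narrow end; it is widest 25 mm above the origin. In the egg cup its origin comes to rest 40 mm above the foot of the cup (its lower 16 mm are inside)
- egg_stand: small dark wooden egg stand fixed to the worktop: a foot disc 58 mm across and 5 mm high with a tube 40 mm outside, 31 mm inside, 26 mm high, in which the egg stands at the start with its lower 8 mm. Origin: centre of its underside
- mug: white mug with a terracotta-red inside, 89 mm in diameter, 98 mm tall, with a handle; it stands beyond one end of the board, left or right. Leave it alone. Origin: about the centre of its underside
- jam_jar: glass jar of red jam with a yellow lid, 71 mm in diameter, 110 mm tall; it stands beyond the other end of the board from the mug. Leave it alone. Origin: centre of its underside
Not all that is in view belongs to the job. Leave any pink or turquoise look-alike of the pepper_mill alone.

How it is judged:
By the outcome, as a careful person would: the job done as asked, in the order asked, and still so for the second after the job is handed in, with the robot touching nothing.
It also fails if it takes over 120 s, if anything falls off the work surface, if the arm or the gripper's body presses on something with over 40 N, if the wrist force passes 120 N, or if a joint passes its speed limit or range.

## Working session

There is one attempt and no reset: what is moved stays moved. The work goes in short steps, Python scripts to look and compute and a tool call to move; the robot and the scene stay as the last step left them, time stands still between calls to the robot, and variables do not carry over. Pictures are saved under pics/ and viewed, at most 14 in all, crops included, and the job is handed in when it is done.

Besides the shell and the picture viewer there is one more tool, called after "Call:" as a command line: name --argument value ..., lists and objects as JSON in quotes. move_arm: Moves the arm, as the interface text tells. Shifts and turns lie within -1 to 1; 1 stands for 100 mm of shift or 45 degrees of turn. Its arguments: {"type":"object","properties":{"motion":{"type":"array","items":{"type":"number"}}},"required":["motion"]}

```bash
mkdir -p pics
python3 - <<'E'
from bench import robot
import cv2
for n in ("scene","top"):
    cv2.imwrite(f"pics/{n}0.png",cv2.cvtColor(robot.snapshot(n),cv2.COLOR_RGB2BGR)); print(robot.get_calibration(n))
print(robot.get_obs(), robot.tcp_to_grasp)
E
```

```text
{'fx': 433.96426039745387, 'fy': 433.96426039745387, 'cx': 318.46709040993807, 'cy': 203.49153162619567, 'R': array([[-0.88459842, -0.46616662,  0.01320299],
       [-0.20456926,  0.36243787, -0.90928005],
       [ 0.41909074, -0.80704862, -0.41597533]]), 't': array([0.46270399, 0.17694904, 1.28670496])}
{'fx': 399.44814266753195, 'fy': 399.44814266753195, 'cx': 316.0628953729683, 'cy': 201.2270069715228, 'R': array([[ 0.28831033, -0.95751445, -0.00657587],
       [-0.90474466, -0.27015955, -0.32931887],
       [ 0.31355104,  0.10089551, -0.94419587]]), 't': array([-0.21358237,  0.48565113,  1.38520637])}
{'time': 0.1, 'joint_positions': array([ 1.11690460e+00,  8.78854405e-02,  1.37207125e+00, -4.21124621e-05,
        1.68363454e+00, -1.03087579e-01]), 'qvel': array([-1.48757388e-03, -5.49737088e-04, -2.77945523e-03,  4.36099320e-06,
        6.95546148e-05,  1.56472102e-04]), 'joint_torque': array([ 1.73161890e-03, -3.41253269e+01, -3.03303301e+01,  7.18397833e-02,
        3.03940522e-02, -7.61757633e-05]), 'tool_pos': array([0.18876923, 0.51597918, 0.16603512]), 'ee_rot': array([-3.13960038e+00, -1.64031567e-04,  2.79078364e+00]), 'wrist_force': array([ 0.0787631 , -0.33551555, -0.31500722]), 'wrist_torque': array([-0.0351715 ,  0.03780257, -0.02796098]), 'finger_force': 0.0, 'width': 0.09414323111451299} -0.0188
```

View pics/scene0.png

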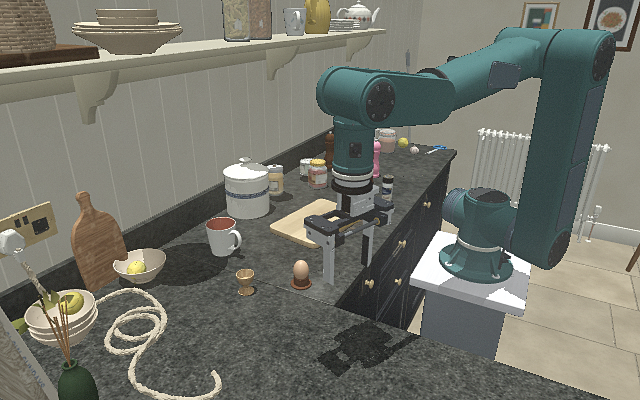

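View pics/top0.png

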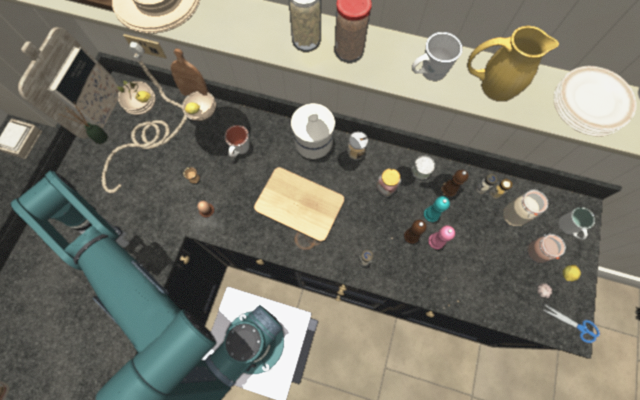

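The top picture shows the board near (299,204), egg cup (192,175), egg (204,207), mug (237,137) and jam jar (389,181). The mill is near (415,232) and the spice jar near (366,258), and there's an unclear ring at (306,241). The scene picture shows the same cup at (245,280) and egg at (301,273). I'll enlarge the top view next.

```bash
cat > h.py <<'E'
from bench import robot
import numpy as np, cv2
def cal(n):
    c=robot.get_calibration(n); return c,np.array(c['R']),np.array(c['t'])
def ray(n,u,v):
    c,R,t=cal(n); d=R.T@np.array([(u-c['cx'])/c['fx'],(v-c['cy'])/c['fy'],1]); return -R.T@t,d
def plane(n,u,v,z):
    o,d=ray(n,u,v); return o+d*(z-o[2])/d[2]
def proj(n,X):
    c,R,t=cal(n); p=R@np.array(X,float)+t; return np.array([c['fx']*p[0]/p[2]+c['cx'],c['fy']*p[1]/p[2]+c['cy']])
def crop(n,box,name,k,im=None):
    im=robot.snapshot(n) if im is None else im
    x0,y0,x1,y1=box
    cv2.imwrite(f"pics/{name}.png",cv2.cvtColor(cv2.resize(im[y0:y1,x0:x1],None,fx=k,fy=k,interpolation=cv2.INTER_CUBIC),cv2.COLOR_RGB2BGR))
E
python3 - <<'E'
from h import *
im=cv2.imread('pics/top0.png')[...,::-1]
crop('top',(170,110,290,270),'a',0,im) if 0 else None
crop('top',(175,115,475,275),'t1',2.66,im)
hsv=cv2.cvtColor(im.copy(),cv2.COLOR_RGB2HSV)
m=cv2.inRange(hsv,(10,40,150),(28,160,255)); m[:, :245]=0;m[:,355:]=0;m[:160]=0;m[250:]=0
m=cv2.morphologyEx(m,cv2.MORPH_OPEN,np.ones((5,5)))
c=max(cv2.findContours(m,0,1)[0],key=cv2.contourArea)
P=np.array([plane('top',*p[0],.022)[:2] for p in c]).astype(np.float32)
r=cv2.minAreaRect(P);print(r,cv2.boxPoints(r))
for n,u,v,z in [('mill',415,232,.15),('dark2',455,183,.1),('spice',366,258,.1),('cup',192,175,.05),('egg',204,207,.05),('mug',237,137,.09),('jam',389,181,.1),('ring',306,241,0)]:
    p=plane('top',u,v,z);print(n,p,np.hypot(*p[:2]))
E
```

```text
((0.5224496126174927, 0.0027374327182769775), (0.30349403619766235, 0.2035132199525833), 80.96821594238281) [[ 0.39813304 -0.13115415]
 [ 0.599123   -0.16310212]
 [ 0.6467662   0.13662902]
 [ 0.44577622  0.16857699]]
mill [ 0.49396497 -0.42598314  0.15      ] 0.6522752727699618
dark2 [ 0.73428519 -0.5355427   0.1       ] 0.9088348178825291
spice [ 0.37111289 -0.29187844  0.1       ] 0.4721417161331474
cup [0.5027225  0.42707672 0.05      ] 0.6596396244791837
egg [0.39504183 0.33372544 0.05      ] 0.5171370412093699
mug [0.68832744 0.30329329 0.09      ] 0.7521844801814244
jam [ 0.67282797 -0.30172913  0.1       ] 0.7373858866967933
ring [ 0.39120604 -0.06576878  0.        ] 0.39669598168725007
```

View pics/t1.png

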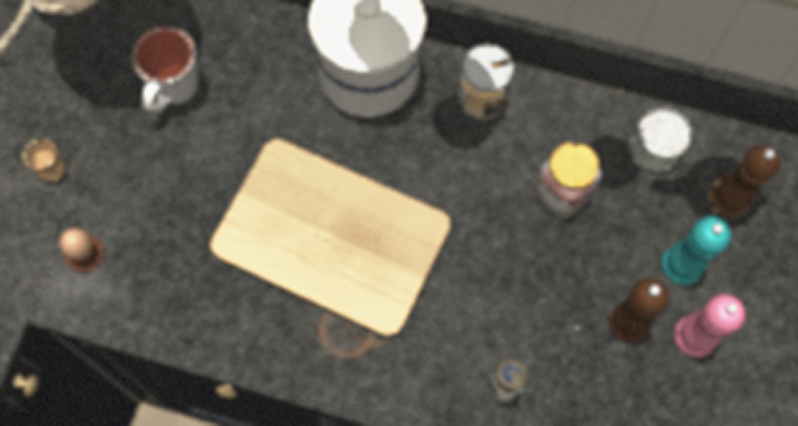

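The enlarged view shows the board's four clear corners, the mill between the turquoise and pink look-alikes, and the jar standing alone. Next I'll look at the scene view up close, with its sight lines along the mills.

Run:
```python
from h import *
im=cv2.imread('pics/scene0.png')[...,::-1]
a=cv2.resize(im[120:220,260:420],None,fx=5,fy=5,interpolation=cv2.INTER_CUBIC)
cv2.imwrite('pics/s1.png',a[...,::-1])
im=cv2.imread('pics/top0.png')[...,::-1]
a=cv2.resize(im[170:270,350:470],None,fx=6,fy=6,interpolation=cv2.INTER_CUBIC)
cv2.imwrite('pics/t2.png',a[...,::-1])
im=cv2.imread('pics/top0.png')[...,::-1]
a=cv2.resize(im[160:220,180:220],None,fx=8,fy=8,interpolation=cv2.INTER_CUBIC)
im=cv2.imread('pics/scene0.png')[...,::-1]
b=cv2.resize(im[245:305,230:320],None,fx=5.3333,fy=8,interpolation=cv2.INTER_CUBIC)
cv2.imwrite('pics/e1.png',np.hstack([a,b])[...,::-1])
```

```text
(no output)
```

View pics/s1.png

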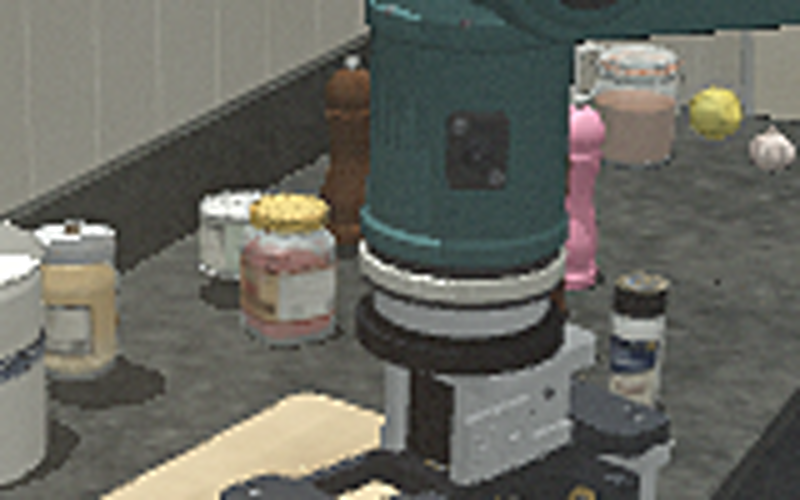

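View pics/t2.png

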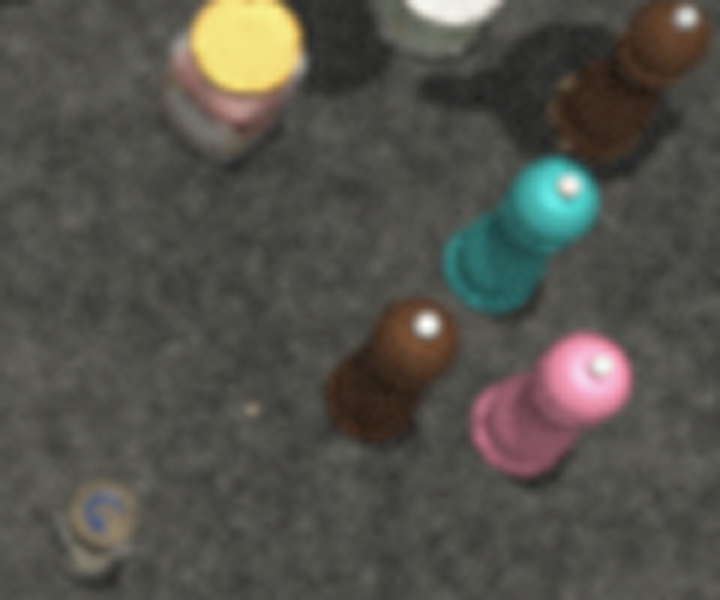

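View pics/e1.png

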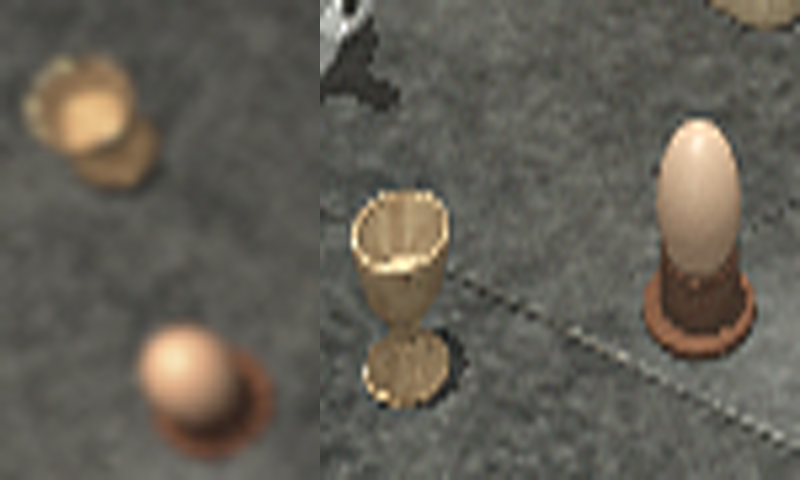

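These crops give the mill's button at top (421,223.5), the jar's cap centre at (366.8,255.4), the cup's rim centre at (189.5,172.8) and the egg's centre at (203,206.2). In the scene view the rim is at (244.7,273.5) and the egg at (300.6,269.2).

Run:
```python
from h import *
def tri(a,b):
    A=[];B=[]
    for n,p in(('top',a),('scene',b)):
        o,d=ray(n,*p);d/=np.linalg.norm(d);M=np.eye(3)-np.outer(d,d);A.append(M);B.append(M@o)
    return np.linalg.lstsq(np.vstack(A),np.hstack(B),rcond=None)[0].round(4)
print('mill',plane('top',421,223.5,.169),plane('top',418.6,226.3,.141),plane('top',412,235.8,.01))
print('turq',plane('top',444.3,200.6,.169),'pink',plane('top',449.6,230.8,.169))
print('spice',plane('top',366.8,255.4,.105))
print('cup',plane('top',189.5,172.8,.056),plane('scene',244.7,273.5,.056),plane('scene',245.6,290.7,0.002),tri((189.5,172.8),(244.7,273.5)))
print('egg',plane('top',203,206.2,.046),plane('scene',300.6,269.2,.046),tri((203,206.2),(300.6,269.2)))
# refined blobs
for n,lo,hi,box,z in [('spice',0,0,0,0)]: pass
c,s=np.cos(np.radians(-9.03)),np.sin(np.radians(-9.03)); y=np.array([-s,c]);C=np.array([.5224,.0027])
for k in (0,.075,-.075): print(C+k*y)
R=cv2.Rodrigues(np.array([0,0,2.7908]))[0]@cv2.Rodrigues(np.array([-3.1396,0,0]))[0];print(R.round(3))
```

```text
mill [ 0.52254558 -0.43603022  0.169     ] [ 0.52021912 -0.43501508  0.141     ] [ 0.52181094 -0.44097269  0.01      ]
turq [ 0.62568421 -0.49576228  0.169     ] pink [ 0.5249887  -0.53276425  0.169     ]
spice [ 0.37954701 -0.29197809  0.105     ]
cup [0.50663201 0.43713713 0.056     ] [0.50835238 0.4387652  0.056     ] [0.50909392 0.43897681 0.002     ] [0.5078 0.438  0.0552]
egg [0.39784071 0.34007091 0.046     ] [0.39960736 0.33821484 0.046     ] [0.3981 0.3398 0.0472]
[0.5224 0.0027]
[0.53417137 0.07677047]
[ 0.51062863 -0.07137047]
[[-0.939  0.344 -0.001]
 [ 0.344  0.939 -0.002]
 [ 0.    -0.002 -1.   ]]
```

Call:
move_arm --motion '[0, 0, 0.146, 0, 0, -0.06, 1, 0, 0, 0.146, 0, 0, -0.06, 1, 0, 0, 0.146, 0, 0, -0.06, 1, 0, 0, 0.146, 0, 0, -0.06, 1, 0, 0, 0.146, 0, 0, -0.06, 1, 0, 0, 0.146, 0, 0, -0.06, 1, 0, 0, 0.146, 0, 0, -0.06, 1, 0, 0, 0.146, 0, 0, -0.06, 1, 0, 0, 0.146, 0, 0, -0.06, 1, 0, 0, 0.146, 0, 0, -0.06, 1, 0, 0, 0.146, 0, 0, -0.06, 1, 0, 0, 0.146, 0, 0, -0.06, 1]'

```text
time: 1.1
tool_pos: [0.1889, 0.5162, 0.2387]
ee_rot: [-3.141, 0.001, 1.409]
wrist_force: [-0.7, -0.1, -0.1]
width: 0.0936
finger_force: 0.0
```

```bash
cat > go.py <<'E'
# how far to a world target, in tool axes (units of 100 mm) ; usage go.py x y z
import sys
from h import *
from scipy.spatial.transform import Rotation as Ro
def R(): return Ro.from_euler('xyz',robot.get_obs()['ee_rot']).as_matrix()
if __name__=='__main__':
    o=robot.get_obs();X=np.array([float(a) for a in sys.argv[1:4]])
    r=R();print('R',r.round(3).tolist(),'yaw y-axis',np.degrees(np.arctan2(r[1,1],r[0,1])).round(2))
    print('pos',o['tool_pos'].round(4),'t',round(o['time'],2),'shift',(r.T@(X-o['tool_pos'])*10).round(3))
E
python3 go.py .5215 -.4365 .24
```

```text
R [[0.161, 0.987, -0.001], [0.987, -0.161, -0.001], [-0.001, -0.0, -1.0]] yaw y-axis -9.26
pos [0.1889 0.5162 0.2387] t 1.1 shift [-8.868e+00  4.817e+00 -4.000e-03]
```

Call:
move_arm --motion '[0, 0, 0, -0.3, 0.2, 0, 1, 0, 0, 0, -0.36, 0.2, 0, 1, 0, 0, 0, -0.36, 0.2, 0, 1, 0, 0, 0, -0.36, 0.2, 0, 1, 0, 0, 0, -0.36, 0.2, 0, 1, 0, 0, 0, -0.36, 0.2, 0, 1, 0, 0, 0, -0.36, 0.2, 0, 1, 0, 0, 0, -0.36, 0.2, 0, 1, 0, 0, 0, -0.36, 0.2, 0, 1, 0, 0, 0, -0.36, 0.2, 0, 1, 0, 0, 0, -0.36, 0.2, 0, 1, 0, 0, 0, -0.36, 0.2, 0, 1]'

```text
time: 2.1
tool_pos: [0.3598, 0.0565, 0.2389]
ee_rot: [3.141, -0.0, 1.415]
wrist_force: [0.9, 0.1, -0.5]
width: 0.094
finger_force: 0.0
```

Call:
move_arm --motion '[0, 0, 0, -0.36, 0.2, 0, 1, 0, 0, 0, -0.36, 0.2, 0, 1, 0, 0, 0, -0.36, 0.2, 0, 1, 0, 0, 0, -0.36, 0.2, 0, 1, 0, 0, 0, -0.36, 0.2, 0, 1, 0, 0, 0, -0.36, 0.2, 0, 1, 0, 0, 0, -0.36, 0.2, 0, 1, 0, 0, 0, -0.36, 0.2, 0, 1, 0, 0, 0, -0.36, 0.2, 0, 1, 0, 0, 0, -0.36, 0.2, 0, 1, 0, 0, 0, -0.3, 0.2, 0, 1, 0, 0, 0, -0.2, 0.1, 0, 1]'

```text
time: 3.1
tool_pos: [0.5237, -0.3855, 0.2365]
ee_rot: [-3.139, -0.001, 1.413]
wrist_force: [-0.2, 0.9, 0.2]
width: 0.0941
finger_force: 0.0
```

```bash
python3 go.py .5215 -.4365 .24
python3 - <<'E'
from h import *
im=robot.snapshot('scene'); crop('scene',(260,100,420,220),'s2',5,im); cv2.imwrite('pics/scene2.png',im[...,::-1])
im=robot.snapshot('top'); cv2.imwrite('pics/top2.png',im[...,::-1])
E
```

```text
R [[0.157, 0.988, -0.002], [0.988, -0.157, 0.001], [0.001, -0.002, -1.0]] yaw y-axis -9.06
pos [ 0.5237 -0.3855  0.2365] t 3.1 shift [-0.507  0.058 -0.036]
```

View pics/s2.png

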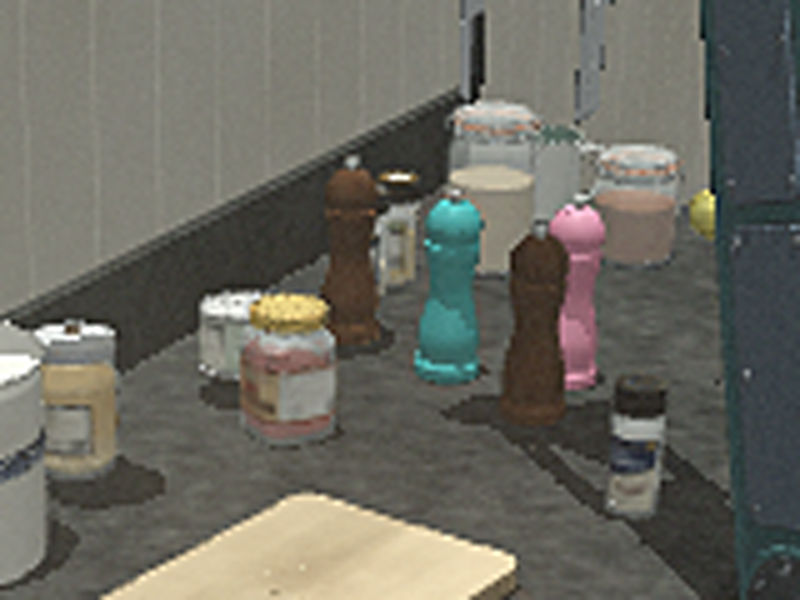

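The scene view now shows the mill uncovered with its button at (367.5,145.2), pink behind it, and the spice jar's cap at (387.8,176). The fingers hang above the mill.

```bash
cat >> h.py <<'E'
def tri(a,b):
    A=[];B=[]
    for n,p in(('top',a),('scene',b)):
        o,d=ray(n,*p);d/=np.linalg.norm(d);M=np.eye(3)-np.outer(d,d);A.append(M);B.append(M@o)
    return np.linalg.lstsq(np.vstack(A),np.hstack(B),rcond=None)[0].round(4)
E
python3 - <<'E'
from h import *
print(tri((421,223.5),(367.5,145.2)),plane('scene',367.5,145.2,.169))
print(tri((366.8,255.4),(387.8,176)),plane('scene',387.8,176,.105))
# foot fronts
print('foot mid cols', plane('scene',366.2,180,.0), plane('scene',386.2,199,0))
print(proj('scene',(.5215,-.4365,0)),proj('scene',(.38,-.292,0)))
E
python3 go.py .5215 -.4365 .24
```

```text
[ 0.5251 -0.4361  0.1664] [ 0.52401198 -0.4289773   0.169     ]
[ 0.3808 -0.2916  0.1063] [ 0.38365635 -0.2952722   0.105     ]
foot mid cols [ 0.53501441 -0.468365    0.        ] [ 0.38925604 -0.31722632  0.        ]
[366.32896992 182.94716458] [386.25451965 201.78337311]
R [[0.159, 0.987, -0.004], [0.987, -0.159, 0.003], [0.002, -0.004, -1.0]] yaw y-axis -9.14
pos [ 0.5231 -0.3855  0.2353] t 3.2 shift [-0.506  0.066 -0.048]
```

Call:
move_arm --motion '[0, 0, 0, -0.25, 0.03, 0, 1, 0, 0, 0, -0.25, 0.03, 0, 1, 0, 0, 0, 0, 0, 0, 1, 0, 0, 0, 0, 0, 0.1, 1, 0, 0, 0, 0, 0, 0.1, 1, 0, 0, 0, 0, 0, 0.1, 1, 0, 0, 0, 0, 0, 0, 1]'

```text
time: 3.78
tool_pos: [0.5208, -0.4303, 0.2054]
ee_rot: [-3.137, -0.004, 1.416]
wrist_force: [0.2, -1.0, -1.0]
width: 0.0942
finger_force: 0.0
```

```bash
python3 go.py .522 -.4365 .122
```

```text
R [[0.154, 0.988, -0.004], [0.988, -0.154, 0.004], [0.004, -0.005, -1.0]] yaw y-axis -8.86
pos [ 0.5208 -0.4303  0.2054] t 3.78 shift [-0.063  0.026  0.834]
```

Call:
move_arm --motion '[0, 0, 0, -0.06, 0.02, 0.15, 1, 0, 0, 0, 0, 0, 0.2, 1, 0, 0, 0, 0, 0, 0.2, 1, 0, 0, 0, 0, 0, 0.18, 1, 0, 0, 0, 0, 0, 0.1, 1, 0, 0, 0, 0, 0, 0, 0.4, 0, 0, 0, 0, 0, 0, 0.4, 0, 0, 0, 0, 0, 0, 0.4, 0, 0, 0, 0, 0, 0, 0.4, 0, 0, 0, 0, 0, 0, 0.4]'

```text
time: 4.62
tool_pos: [0.5233, -0.4395, 0.1279]
ee_rot: [3.139, 0.002, 1.415]
wrist_force: [-0.5, 0.4, 0.8]
width: 0.0642
finger_force: 0.0
```

Call:
move_arm --motion '[0, 0, 0, 0, 0, 0, 0, 0, 0, 0, 0, 0, 0, 0, 0, 0, 0, 0, 0, 0, 0, 0, 0, 0, 0, 0, 0, 0, 0, 0, 0, 0, 0, 0, 0]'

```text
time: 5.03
tool_pos: [0.5226, -0.439, 0.126]
ee_rot: [3.142, -0.0, 1.415]
wrist_force: [-0.1, 0.0, 0.8]
width: 0.031
finger_force: 0.0
```

```bash
python3 go.py .522 -.4365 .22
```

```text
R [[0.155, 0.988, 0.0], [0.988, -0.155, 0.0], [0.0, 0.0, -1.0]] yaw y-axis -8.94
pos [ 0.5226 -0.439   0.126 ] t 5.03 shift [ 0.023 -0.01  -0.94 ]
```

Run:
```python
from h import *
im=robot.snapshot('scene');im2=robot.snapshot('top')
a=cv2.resize(im[90:210,310:430],None,fx=4,fy=4);b=cv2.resize(im2[150:270,370:450],None,fx=4,fy=4)
cv2.imwrite('pics/g1.png',np.hstack([a,b])[...,::-1]); print(robot.get_obs()['width'],proj('scene',robot.get_obs()['tool_pos']),proj('top',robot.get_obs()['tool_pos']))
```

```text
0.022662570222724877 [368.09777388 154.62257079] [418.82017451 227.15961539]
```

View pics/g1.png

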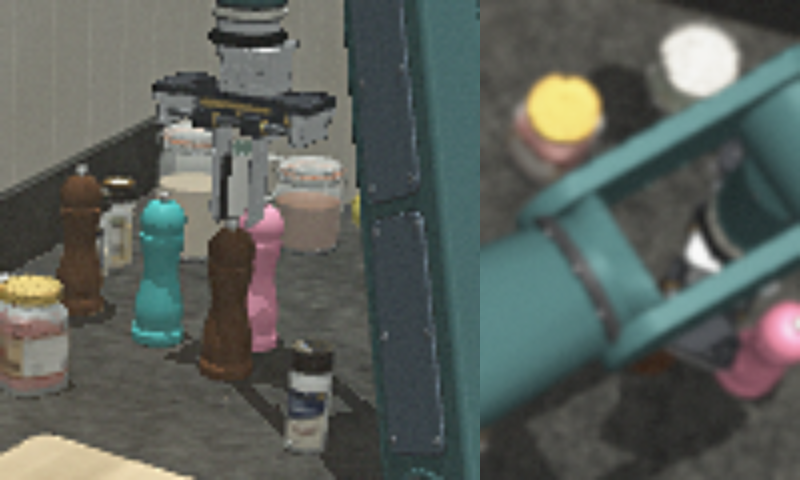

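The mill still stands with its button at scene (368,146.7), and the fingers have closed above or behind it, with tips near (370,145). I'll check the tool's projection against the fingertips seen in the earlier pictures.

Run:
```python
from h import *
for p,yaw in [((.1888,.516,.166),1.22),((.5237,-.3855,.2365),-.158)]:
    d=.051*np.array([np.cos(yaw),np.sin(yaw),0])
    print([proj('scene',np.array(p)+k*d).round(1) for k in(-1,0,1)])
```

```text
[array([363.8, 280. ]), array([346.7, 289.5]), array([328.4, 299.7])]
[array([375.7, 133.8]), array([364.5, 131.6]), array([353.6, 129.4])]
```

The fingertips appear about 42 mm above the reported TCP in both poses, and only a height error fits both. So the tips closed just over the button. I'll open and go down 40 mm; even if the reported z is right, the body clears the mill's top.

Call:
move_arm --motion '[0, 0, 0, 0, 0, -0.1, 1, 0, 0, 0, 0.02, 0, 0, 1, 0, 0, 0, 0, 0, 0, 1, 0, 0, 0, 0, 0, 0, 1, 0, 0, 0, 0, 0, 0, 1, 0, 0, 0, 0, 0, 0, 1, 0, 0, 0, 0, 0, 0, 1, 0, 0, 0, 0, 0, 0, 1, 0, 0, 0, 0, 0, 0, 1, 0, 0, 0, 0, 0, 0, 1, 0, 0, 0, 0, 0, 0, 1]'

```text
time: 6.05
tool_pos: [0.5229, -0.437, 0.136]
ee_rot: [-3.142, -0.0, 1.415]
wrist_force: [0.2, 1.4, -0.3]
width: 0.0921
finger_force: 0.0
```

```bash
python3 go.py .522 -.4365 .084; python3 -c "
from h import *
print(robot.get_obs()['width'],robot.get_obs()['joint_positions'])
im=robot.snapshot('scene');crop('scene',(310,80,410,200),'g2',5,im);print([proj('scene',robot.get_obs()['tool_pos']+np.array([0,0,k])) for k in(0,.042)])"
```

```text
R [[0.155, 0.988, 0.0], [0.988, -0.155, 0.0], [0.0, -0.0, -1.0]] yaw y-axis -8.94
pos [ 0.5229 -0.437   0.136 ] t 6.05 shift [ 0.003 -0.01   0.52 ]
0.09213212117069566 [-7.79308137e-01  3.90851094e-01  1.06495874e+00  9.67834091e-05
  1.68586998e+00 -6.23207976e-01]
[array([367.98450086, 152.42566424]), array([368.60417339, 142.63812449])]
```

View pics/g2.png

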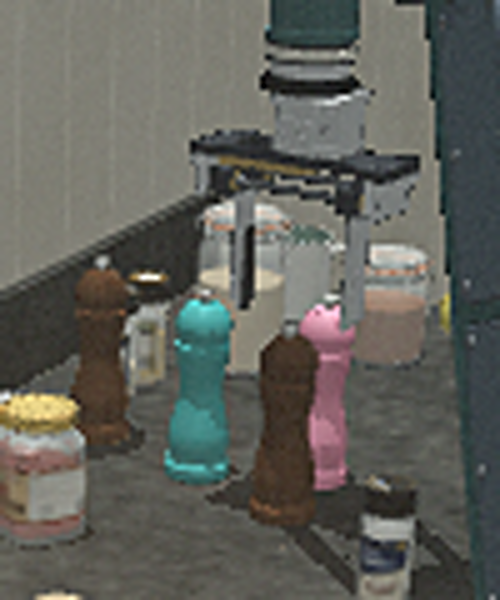

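The open fingers straddle the mill: tips at scene (358.9,141.5) and (380.3,145.5), the mill's head at (367.5,147). That agrees with tips 42 mm above the reported TCP.

Call:
move_arm --motion '[0, 0, 0, 0, 0, 0.1, 1, 0, 0, 0, 0, 0, 0.1, 1, 0, 0, 0, 0, 0, 0.1, 1, 0, 0, 0, 0, 0, 0.1, 1, 0, 0, 0, 0, 0, 0.1, 1, 0, 0, 0, 0, 0, 0, 1, 0, 0, 0, 0, 0, 0, 0.55, 0, 0, 0, 0, 0, 0, 0.55, 0, 0, 0, 0, 0, 0, 0.55, 0, 0, 0, 0, 0, 0, 0.55]'

```text
time: 6.93
tool_pos: [0.5234, -0.4374, 0.0871]
ee_rot: [3.14, 0.001, 1.415]
wrist_force: [-0.4, 0.3, 0.7]
width: 0.0708
finger_force: 0.0
```

Call:
move_arm --motion '[0, 0, 0, 0, 0, 0, 0.5, 0, 0, 0, 0, 0, 0, 0.45, 0, 0, 0, 0, 0, 0, 0.4, 0, 0, 0, 0, 0, 0, 0.3, 0, 0, 0, 0, 0, 0, 0, 0, 0, 0, 0, 0, 0, 0]'

```text
time: 7.43
tool_pos: [0.523, -0.437, 0.0863]
ee_rot: [3.141, 0.0, 1.415]
wrist_force: [0.7, 0.6, 1.8]
width: 0.047
finger_force: 30.0
```

```bash
python3 go.py .522 -.4365 .084; python3 -c "
from h import *
print(robot.get_obs()['width'],robot.get_obs()['finger_force'],robot.get_obs()['wrist_force'])
im=robot.snapshot('scene');crop('scene',(310,80,410,200),'g3',5,im);print(proj('scene',robot.get_obs()['tool_pos']))"
```

```text
R [[0.155, 0.988, 0.0], [0.988, -0.155, -0.0], [-0.0, 0.0, -1.0]] yaw y-axis -8.94
pos [ 0.523  -0.437   0.0863] t 7.43 shift [ 0.004 -0.011  0.023]
0.047035555262355096 30.000206450094993 [0.66032457 0.6004313  1.78556102]
[367.24513172 163.7477726 ]
```

View pics/g3.png

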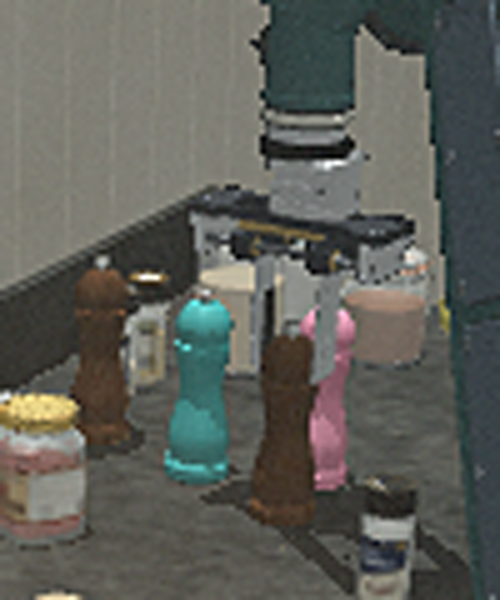

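The mill is held: width 47 mm, 30 N. Lifting it straight up.

Call:
move_arm --motion '[0, 0, 0, 0, 0, -0.1, 0, 0, 0, 0, 0, 0, -0.2, 0, 0, 0, 0, 0, 0, -0.2, 0, 0, 0, 0, 0, 0, -0.2, 0, 0, 0, 0, 0, 0, -0.1, 0, 0, 0, 0, 0, 0, 0, 0]'

```text
time: 7.98
tool_pos: [0.524, -0.438, 0.1698]
ee_rot: [3.137, 0.003, 1.415]
wrist_force: [0.5, -0.4, -1.6]
width: 0.0476
finger_force: 30.0
```

```bash
python3 go.py .5224 .0027 .16; python3 -c "
from h import *
o=robot.get_obs();print(o['width'],o['finger_force'],o['wrist_force'])"
```

```text
R [[0.155, 0.988, 0.004], [0.988, -0.155, -0.004], [-0.003, 0.005, -1.0]] yaw y-axis -8.94
pos [ 0.524  -0.438   0.1698] t 7.98 shift [ 4.351 -0.702  0.08 ]
0.04756818527788281 29.99954916340357 [ 0.46037302 -0.44045571 -1.56679171]
```

Call:
move_arm --motion '[0, 0, 0, 0.2, -0.05, 0, 0, 0, 0, 0, 0.33, -0.06, 0, 0, 0, 0, 0, 0.4, -0.06, 0, 0, 0, 0, 0, 0.4, -0.06, 0, 0, 0, 0, 0, 0.4, -0.06, 0, 0, 0, 0, 0, 0.4, -0.06, 0, 0, 0, 0, 0, 0.4, -0.06, 0, 0, 0, 0, 0, 0.4, -0.06, 0, 0, 0, 0, 0, 0.4, -0.06, 0, 0, 0, 0, 0, 0.4, -0.06, 0, 0, 0, 0, 0, 0.35, -0.06, 0, 0, 0, 0, 0, 0.2, -0.05, 0, 0]'

```text
time: 8.98
tool_pos: [0.519, 0.0008, 0.1645]
ee_rot: [-3.139, -0.002, 1.418]
wrist_force: [0.7, 0.1, -2.7]
width: 0.047
finger_force: 30.0
```

Call:
move_arm --motion '[0, 0, 0, 0.07, 0, 0, 0, 0, 0, 0, 0, 0, 0, 0, 0, 0, 0, 0, 0, 0, 0, 0, 0, 0, 0, 0, 0, 0]'

```text
time: 9.32
tool_pos: [0.5212, 0.0023, 0.1654]
ee_rot: [-3.141, 0.001, 1.413]
wrist_force: [0.5, -0.4, -2.1]
width: 0.0469
finger_force: 30.0
```

```bash
python3 go.py .5224 .0027 .12; python3 -c "
from h import *
print(robot.get_obs()['width'],robot.get_obs()['finger_force'],robot.get_obs()['wrist_force'])
im=robot.snapshot('scene');im2=robot.snapshot('top')
cv2.imwrite('pics/sc4.png',im[...,::-1])
a=cv2.resize(im[110:260,255:375],None,fx=3.5,fy=3.5);b=cv2.resize(im2[130:280,230:330],None,fx=3.5,fy=3.5)
cv2.imwrite('pics/p1.png',np.hstack([a,b])[...,::-1])"
```

```text
R [[0.157, 0.988, -0.001], [0.988, -0.157, -0.001], [-0.001, -0.001, -1.0]] yaw y-axis -9.03
pos [0.5212 0.0023 0.1654] t 9.32 shift [0.006 0.012 0.454]
0.0468857338996006 29.999486745837203 [ 0.52516164 -0.40801238 -2.10327609]
```

View pics/p1.png

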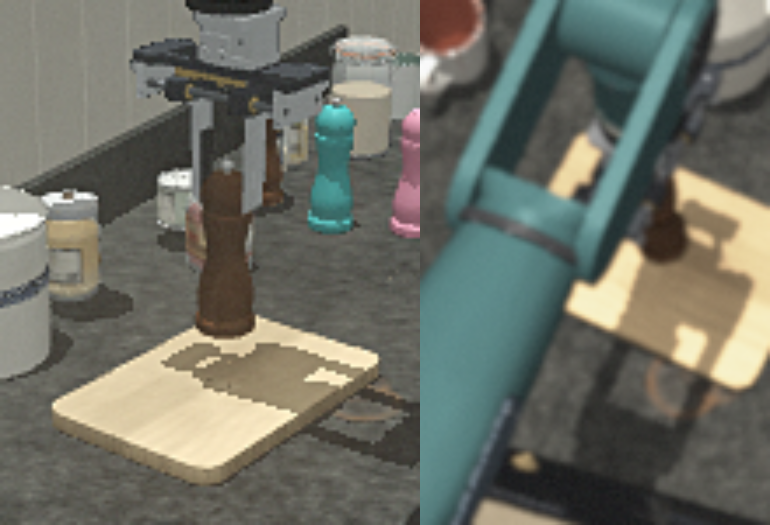

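The mill hangs clear above the board, with its button at scene (320,156.4). Its foot is at scene (319.3,202) and top (299.5,199.5).

Run:
```python
from h import *
print(plane('scene',320,156.4,.248),plane('scene',319.3,201.5,.082),plane('top',299.5,199.5,.085))
print('expect',proj('scene',(.5224,.0027,.248)),proj('scene',(.5224,.0027,.079)),proj('top',(.5224,.0027,.085)))
# refine board rectangle with sub-checks from the scene at z=.022: corners seen in crop
for u,v in [(255+378/3.5,110+360/3.5),(255+52/3.5,110+405/3.5),(255+205/3.5,110+470/3.5)]: print(plane('scene',u,v,.022))
```

```text
[0.5167387  0.00847468 0.248     ] [ 0.52396249 -0.00545679  0.082     ] [ 0.51442319 -0.00527693  0.085     ]
expect [319.27454838 155.62897757] [318.57750439 203.26357585] [298.08573331 196.95549856]
[ 0.40453392 -0.11309378  0.022     ]
[0.6371752  0.13002078 0.022     ]
[0.45207929 0.16755827 0.022     ]
```

Call:
move_arm --motion '[0, 0, 0, 0, 0.01, 0.1, 0, 0, 0, 0, 0, 0, 0.12, 0, 0, 0, 0, 0, 0, 0.12, 0, 0, 0, 0, 0, 0, 0.1, 0, 0, 0, 0, 0, 0, 0.05, 0, 0, 0, 0, 0, 0, 0.02, 0, 0, 0, 0, 0, 0, 0.02, 0, 0, 0, 0, 0, 0, 0, 0]'

```text
time: 10.08
tool_pos: [0.5224, 0.0035, 0.1129]
ee_rot: [-3.142, -0.0, 1.415]
wrist_force: [0.3, 0.4, -3.1]
width: 0.047
finger_force: 30.0
```

```bash
python3 go.py .5224 .0027 .109; python3 -c "
from h import *
print(robot.get_obs()['wrist_force'])"
```

```text
R [[0.155, 0.988, -0.0], [0.988, -0.155, 0.0], [0.0, -0.0, -1.0]] yaw y-axis -8.93
pos [0.5224 0.0035 0.1129] t 10.08 shift [-0.008  0.002  0.039]
[ 0.2828715   0.35283068 -3.05469173]
```

Call:
move_arm --motion '[0, 0, 0, 0, 0, 0.015, 0, 0, 0, 0, 0, 0, 0.01, 0, 0, 0, 0, 0, 0, 0.01, 0, 0, 0, 0, 0, 0, 0, 0]'

```text
time: 10.42
tool_pos: [0.5224, 0.0035, 0.1097]
ee_rot: [3.141, -0.0, 1.415]
wrist_force: [0.0, 0.5, -2.3]
width: 0.0468
finger_force: 30.0
```

Run:
```python
from h import *
o=robot.get_obs();print(o['tool_pos'],o['wrist_force'])
im=robot.snapshot('scene');im2=robot.snapshot('top')
a=cv2.resize(im[130:260,255:375],None,fx=4,fy=4,interpolation=2);b=cv2.resize(im2[140:270,250:330],None,fx=4,fy=4,interpolation=2)
cv2.imwrite('pics/p2.png',np.hstack([a,b])[...,::-1])
```

```text
[0.52242741 0.00351236 0.10969447] [ 0.0257979   0.46469311 -2.29246391]
```

View pics/p2.png

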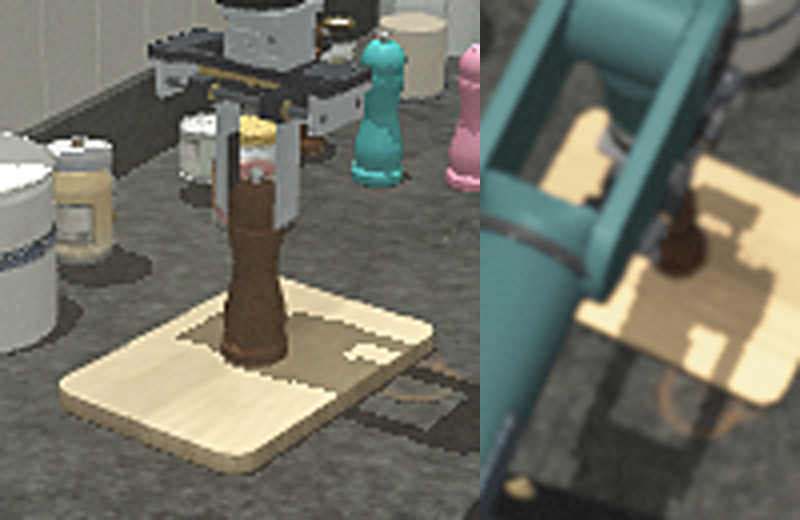

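The mill stands (or nearly) on the board with its foot at scene (318.5,217), left and right edges even about the expected middle. I'll lower the last millimetre or two, release and rise.

Call:
move_arm --motion '[0, 0, 0, 0, 0, 0.012, 0, 0, 0, 0, 0, 0, 0.01, 0, 0, 0, 0, 0, 0, 0, 0, 0, 0, 0, 0, 0, 0, 0]'

```text
time: 10.85
tool_pos: [0.5226, 0.0036, 0.1079]
ee_rot: [3.141, -0.0, 1.415]
wrist_force: [-1.0, 0.8, 1.4]
width: 0.0469
finger_force: 30.0
```

Call:
move_arm --motion '[0, 0, 0, 0, 0, 0, 0.6, 0, 0, 0, 0, 0, 0, 0.8, 0, 0, 0, 0, 0, 0, 1, 0, 0, 0, 0, 0, 0, 1, 0, 0, 0, 0, 0, 0, 1, 0, 0, 0, 0, 0, 0, 1, 0, 0, 0, 0, 0, -0.1, 1, 0, 0, 0, 0, 0, -0.2, 1, 0, 0, 0, 0, 0, -0.3, 1, 0, 0, 0, 0, 0, -0.3, 1, 0, 0, 0, 0, 0, 0, 1]'

```text
time: 11.77
tool_pos: [0.5258, 0.0032, 0.2056]
ee_rot: [3.128, -0.001, 1.415]
wrist_force: [-0.2, -1.1, 1.2]
width: 0.0937
finger_force: 0.0
```

```bash
python3 go.py .508 .438 .15
```

```text
R [[0.155, 0.988, 0.013], [0.988, -0.155, -0.001], [0.001, 0.013, -1.0]] yaw y-axis -8.94
pos [0.5258 0.0032 0.2056] t 11.77 shift [ 4.267 -0.859  0.548]
```

Call:
move_arm --motion '[0, 0, 0, 0.25, -0.05, 0, 1, 0, 0, 0, 0.36, -0.07, 0, 1, 0, 0, 0, 0.38, -0.08, 0, 1, 0, 0, 0, 0.38, -0.08, 0, 1, 0, 0, 0, 0.38, -0.08, 0, 1, 0, 0, 0, 0.38, -0.08, 0, 1, 0, 0, 0, 0.38, -0.08, 0, 1, 0, 0, 0, 0.38, -0.08, 0, 1, 0, 0, 0, 0.38, -0.08, 0, 1, 0, 0, 0, 0.38, -0.08, 0, 1, 0, 0, 0, 0.36, -0.08, 0, 1, 0, 0, 0, 0.25, -0.05, 0, 1]'

```text
time: 12.77
tool_pos: [0.4994, 0.4415, 0.197]
ee_rot: [-3.141, -0.001, 1.417]
wrist_force: [0.2, 0.2, -0.4]
width: 0.0939
finger_force: 0.0
```

Call:
move_arm --motion '[0, 0, 0, 0, 0, 0.1, 1, 0, 0, 0, 0, 0, 0.2, 1, 0, 0, 0, 0, 0, 0.2, 1, 0, 0, 0, 0, 0, 0.2, 1, 0, 0, 0, 0, 0, 0.1, 1, 0, 0, 0, 0, 0, 0, 1, 0, 0, 0, 0, 0, 0, 1]'

```text
time: 13.35
tool_pos: [0.5006, 0.4373, 0.1171]
ee_rot: [-3.141, 0.001, 1.414]
wrist_force: [0.5, 0.5, 0.4]
width: 0.0941
finger_force: 0.0
```

```bash
python3 go.py .508 .438 -.01
python3 - <<'E'
from h import *
im=robot.snapshot('top');im2=robot.snapshot('scene');cv2.imwrite('pics/top5.png',im[...,::-1]);cv2.imwrite('pics/sc5.png',im2[...,::-1])
o=robot.get_obs()['tool_pos'];d=np.array([.988,-.155,0])*.051
print('fingers exp scene',[proj('scene',o+np.array([0,0,.042])+k*d) for k in(-1,0,1)])
# mill button/foot: dark brown mask in both pictures
for n,I,b in(('top',im,(270,160,330,230)),('scene',im2,(290,150,350,240))):
    x0,y0,x1,y1=b;h=cv2.cvtColor(np.ascontiguousarray(I[y0:y1,x0:x1]),cv2.COLOR_RGB2HSV)
    m=cv2.inRange(h,(3,80,20),(18,255,120));m=cv2.morphologyEx(m,cv2.MORPH_OPEN,np.ones((3,3)))
    k,l,st,ce=cv2.connectedComponentsWithStats(m);i=1+st[1:,4].argmax();s=st[i]
    print(n,s[0]+x0,s[1]+y0,s[2:])
    if n=='scene':
        for v in range(s[1],s[1]+s[3],6):
            c=np.where(l[v]==i)[0];print(v+y0,c.min()+x0,c.max()+x0,end=' | ')
for f in(0,.022,.145,.165,.192):print(f,proj('scene',(.5224,.0027,f)),proj('top',(.5224,.0027,f)))
E
```

```text
R [[0.156, 0.988, -0.001], [0.988, -0.156, -0.001], [-0.001, -0.001, -1.0]] yaw y-axis -8.98
pos [0.5006 0.4373 0.1171] t 13.35 shift [0.019 0.073 1.271]
fingers exp scene [array([259.58273264, 244.75093002]), array([244.59745899, 238.38402983]), array([230.35895863, 232.33441654])]
top 291 185 [ 16  25 264]
scene 309 178 [ 17  40 510]
178 309 313 | 184 311 324 | 190 312 324 | 196 313 323 | 202 312 324 | 208 311 325 | 214 311 325 | 0 [318.27402501 224.0027519 ] [299.16111029 204.39393892]
0.022 [318.35719726 218.3189261 ] [298.89360921 202.54361959]
0.145 [318.84164086 185.21301533] [297.25306113 191.19586032]
0.165 [318.92367785 179.60677046] [296.96045838 189.17191138]
0.192 [319.03594878 171.93439915] [296.55263056 186.35094442]
```

Call:
move_arm --motion '[0, 0, 0, 0.02, 0.07, 0.1, 1, 0, 0, 0, 0, 0, 0.2, 1, 0, 0, 0, 0, 0, 0.2, 1, 0, 0, 0, 0, 0, 0.2, 1, 0, 0, 0, 0, 0, 0.1, 1, 0, 0, 0, 0, 0, 0, 1, 0, 0, 0, 0, 0, 0, 1]'

```text
time: 14.03
tool_pos: [0.5081, 0.4391, 0.0374]
ee_rot: [-3.142, 0.0, 1.415]
wrist_force: [1.1, 1.0, 0.8]
width: 0.0939
finger_force: 0.0
```

```bash
python3 go.py .508 .438 -.012
python3 - <<'E'
from h import *
im2=robot.snapshot('scene');crop('scene',(200,205,300,305),'c1',6,im2)
o=robot.get_obs()['tool_pos'];d=np.array([.988,-.155,0])*.051
print('fingers exp crop',[(proj('scene',o+np.array([0,0,.042])+k*d)-[200,205])*6 for k in(-1,0,1)])
E
```

```text
R [[0.155, 0.988, -0.0], [0.988, -0.155, -0.0], [-0.0, -0.0, -1.0]] yaw y-axis -8.94
pos [0.5081 0.4391 0.0374] t 14.03 shift [-0.011  0.     0.494]
fingers exp crop [array([349.84246792, 404.0008586 ]), array([262.99993389, 362.92946021]), array([180.34982804, 323.84083316])]
```

View pics/c1.png

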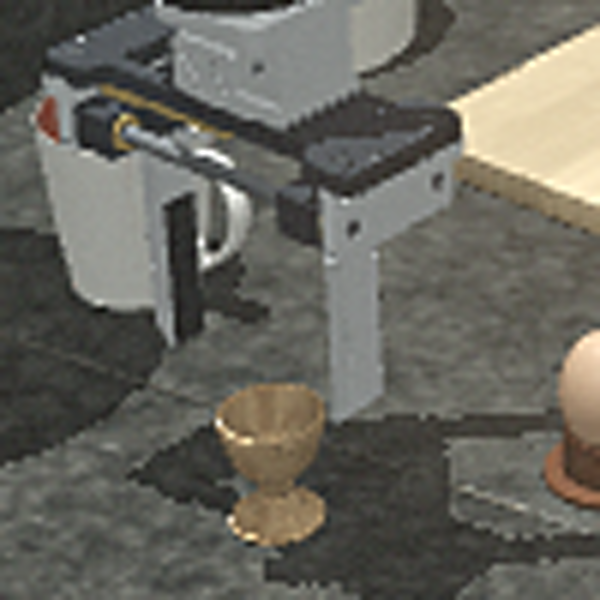

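The cup's rim is centred between the fingertips, which are at scene (231,261) and (260,272.5). That puts the tips 39–40 mm above the reported z, so I'll go down 49 mm and close.

Call:
move_arm --motion '[0, 0, 0, -0.01, 0, 0.1, 1, 0, 0, 0, 0, 0, 0.13, 1, 0, 0, 0, 0, 0, 0.13, 1, 0, 0, 0, 0, 0, 0.1, 1, 0, 0, 0, 0, 0, 0.03, 1, 0, 0, 0, 0, 0, 0, 1, 0, 0, 0, 0, 0, 0, 0.6, 0, 0, 0, 0, 0, 0, 0.6, 0, 0, 0, 0, 0, 0, 0.6, 0, 0, 0, 0, 0, 0, 0.55, 0, 0, 0, 0, 0, 0, 0.5, 0, 0, 0, 0, 0, 0, 0.45]'

```text
time: 15.08
tool_pos: [0.5079, 0.4382, -0.0111]
ee_rot: [3.141, -0.001, 1.415]
wrist_force: [-0.2, 0.3, 0.4]
width: 0.0578
finger_force: 0.0
```

Call:
move_arm --motion '[0, 0, 0, 0, 0, 0, 0.4, 0, 0, 0, 0, 0, 0, 0.3, 0, 0, 0, 0, 0, 0, 0, 0, 0, 0, 0, 0, 0, 0, 0, 0, 0, 0, 0, 0, 0]'

```text
time: 15.5
tool_pos: [0.5079, 0.4381, -0.0114]
ee_rot: [3.141, -0.0, 1.415]
wrist_force: [0.6, -0.4, 0.0]
width: 0.0454
finger_force: 30.0
```

Call:
move_arm --motion '[0, 0, 0, 0, 0, -0.1, 0, 0, 0, 0, 0, 0, -0.2, 0, 0, 0, 0, 0, 0, -0.25, 0, 0, 0, 0, 0, 0, -0.25, 0, 0, 0, 0, -0.1, 0.03, -0.1, 0, 0, 0, 0, -0.25, 0.06, 0, 0, 0, 0, 0, -0.35, 0.1, 0, 0, 0, 0, 0, -0.35, 0.1, 0, 0, 0, 0, 0, -0.35, 0.1, 0, 0, 0, 0, 0, -0.35, 0.1, 0, 0, 0, 0, 0, -0.35, 0.1, 0, 0, 0, 0, 0, -0.35, 0.1, 0, 0]'

```text
time: 16.5
tool_pos: [0.5371, 0.1828, 0.0781]
ee_rot: [-3.141, 0.0, 1.415]
wrist_force: [-0.2, -0.3, -0.2]
width: 0.0453
finger_force: 30.0
```

Call:
move_arm --motion '[0, 0, 0, -0.35, 0.1, 0, 0, 0, 0, 0, -0.3, 0.05, 0, 0, 0, 0, 0, -0.2, 0.05, 0, 0, 0, 0, 0, -0.1, 0, 0, 0, 0, 0, 0, 0, 0, 0, 0, 0, 0, 0, 0, 0, 0, 0]'

```text
time: 17.0
tool_pos: [0.5424, 0.0885, 0.0783]
ee_rot: [-3.141, -0.001, 1.414]
wrist_force: [-0.0, -0.4, -0.2]
width: 0.0448
finger_force: 30.0
```

```bash
python3 go.py .5342 .0768 .0106
python3 - <<'E'
from h import *
o=robot.get_obs();print(o['width'],o['finger_force'])
E
```

```text
R [[0.156, 0.988, -0.0], [0.988, -0.156, 0.001], [0.001, -0.0, -1.0]] yaw y-axis -8.99
pos [0.5424 0.0885 0.0783] t 17.0 shift [-0.129 -0.062  0.677]
0.044822767150077936 29.999940148409223
```

Call:
move_arm --motion '[0, 0, 0, -0.07, -0.03, 0, 0, 0, 0, 0, -0.06, -0.03, 0, 0, 0, 0, 0, 0, 0, 0.1, 0, 0, 0, 0, 0, 0, 0.15, 0, 0, 0, 0, 0, 0, 0.15, 0, 0, 0, 0, 0, 0, 0.1, 0, 0, 0, 0, 0, 0, 0.05, 0, 0, 0, 0, 0, 0, 0, 0, 0, 0, 0, 0, 0, 0, 0]'

```text
time: 17.75
tool_pos: [0.5348, 0.0767, 0.0233]
ee_rot: [-3.141, -0.0, 1.415]
wrist_force: [0.6, 0.1, -0.0]
width: 0.0456
finger_force: 30.0
```

```bash
python3 go.py .5342 .0768 .0106
python3 - <<'E'
from h import *
o=robot.get_obs();print(o['width'],o['finger_force'])
I=robot.snapshot('scene');cv2.imwrite('pics/sc6.png',I[...,::-1])
# cup's visible foot+stem below the fingers and rim: tan mask near the expected place
f=o['tool_pos']+[0,0,.0114]
print('exp foot,rim',proj('scene',f),proj('scene',f+[0,0,.056]))
E
```

```text
R [[0.155, 0.988, -0.0], [0.988, -0.155, 0.0], [0.0, -0.0, -1.0]] yaw y-axis -8.92
pos [0.5348 0.0767 0.0233] t 17.75 shift [-0.    -0.006  0.127]
0.04556410948658206 29.999880753894104
exp foot,rim [304.64144963 222.78684749] [304.64059643 207.44693664]
```

Call:
move_arm --motion '[0, 0, 0, 0, 0, 0.06, 0, 0, 0, 0, 0, 0, 0.04, 0, 0, 0, 0, 0, 0, 0.015, 0, 0, 0, 0, 0, 0, 0.01, 0, 0, 0, 0, 0, 0, 0, 0, 0, 0, 0, 0, 0, 0, 0]'

```text
time: 18.3
tool_pos: [0.5349, 0.0764, 0.0109]
ee_rot: [3.141, -0.0, 1.415]
wrist_force: [-0.1, 0.7, -0.5]
width: 0.0455
finger_force: 30.0
```

Call:
move_arm --motion '[0, 0, 0, 0, 0, 0.01, 0, 0, 0, 0, 0, 0, 0.005, 0, 0, 0, 0, 0, 0, 0, 0]'

```text
time: 18.55
tool_pos: [0.5353, 0.0765, 0.0101]
ee_rot: [3.141, -0.0, 1.415]
wrist_force: [-1.4, 0.8, 3.6]
width: 0.0454
finger_force: 30.0
```

Contact at 3.6 N. Releasing, rising, and starting toward the spice jar at (0.380,-0.292).

Call:
move_arm --motion '[0, 0, 0, 0, 0, 0, 0.6, 0, 0, 0, 0, 0, 0, 0.8, 0, 0, 0, 0, 0, 0, 1, 0, 0, 0, 0, 0, 0, 1, 0, 0, 0, 0, 0, 0, 1, 0, 0, 0, 0, 0, 0, 1, 0, 0, 0, 0, 0, -0.1, 1, 0, 0, 0, 0, 0, -0.3, 1, 0, 0, 0, 0, 0, -0.4, 1, 0, 0, 0, 0, 0, -0.4, 1, 0, 0, 0, 0, 0, -0.4, 1, 0, 0, 0, 0, 0, -0.3, 1]'

```text
time: 19.55
tool_pos: [0.5357, 0.0765, 0.2044]
ee_rot: [3.136, -0.001, 1.415]
wrist_force: [1.0, -1.1, -1.4]
width: 0.0941
finger_force: 0.0
```

```bash
python3 go.py .380 -.292 .20
python3 - <<'E'
from h import *
o=robot.get_obs();print(o['width'],o['finger_force'])
I=robot.snapshot('scene');cv2.imwrite('pics/sc7.png',I[...,::-1])
E
```

```text
R [[0.155, 0.988, 0.005], [0.988, -0.155, 0.0], [0.001, 0.005, -1.0]] yaw y-axis -8.94
pos [0.5357 0.0765 0.2044] t 19.55 shift [-3.882 -0.965  0.035]
0.09409963232691712 0.0
```

Call:
move_arm --motion '[0, 0, 0, -0.2, -0.04, 0, 1, 0, 0, 0, -0.3, -0.08, 0, 1, 0, 0, 0, -0.36, -0.09, 0, 1, 0, 0, 0, -0.36, -0.09, 0, 1, 0, 0, 0, -0.36, -0.09, 0, 1, 0, 0, 0, -0.36, -0.09, 0, 1, 0, 0, 0, -0.36, -0.09, 0, 1, 0, 0, 0, -0.36, -0.09, 0, 1, 0, 0, 0, -0.36, -0.09, 0, 1, 0, 0, 0, -0.36, -0.09, 0, 1, 0, 0, 0, -0.3, -0.08, 0, 1, 0, 0, 0, -0.2, -0.05, 0, 1]'

```text
time: 20.6
tool_pos: [0.3771, -0.2942, 0.1998]
ee_rot: [3.141, 0.001, 1.412]
wrist_force: [0.1, 0.3, 0.5]
width: 0.0936
finger_force: 0.0
```

Call:
move_arm --motion '[0, 0, 0, 0, 0, 0.1, 1, 0, 0, 0, 0, 0, 0.2, 1, 0, 0, 0, 0, 0, 0, 1, 0, 0, 0, 0, 0, 0, 1]'

```text
time: 20.93
tool_pos: [0.3782, -0.2904, 0.1682]
ee_rot: [-3.139, -0.002, 1.415]
wrist_force: [0.1, 0.5, -0.2]
width: 0.0941
finger_force: 0.0
```

```bash
python3 go.py .380 -.292 .027
python3 - <<'E'
from h import *
I=robot.snapshot('scene');T=robot.snapshot('top');cv2.imwrite('pics/sc8.png',I[...,::-1]);cv2.imwrite('pics/top8.png',T[...,::-1])
def cup(I,n,b,lo=(10,60,90),hi=(24,200,255)):
    x0,y0,x1,y1=b;h=cv2.cvtColor(np.ascontiguousarray(I[y0:y1,x0:x1]),cv2.COLOR_RGB2HSV)
    return h
# print HSV samples round the expected cup in both pictures
f=np.array([.5348,.0767,.022])
print(proj('scene',f),proj('scene',f+[0,0,.056]),proj('top',f),proj('top',f+[0,0,.056]))
for n,I in(('scene',I),('top',T)):
    c=proj(n,f+[0,0,.03]).round().astype(int);g=cv2.cvtColor(I,cv2.COLOR_RGB2HSV)[c[1]-16:c[1]+18:2,c[0]-12:c[0]+14:2]
    print(n,c);print(g[...,2]);print(g[...,1])
E
```

```text
R [[0.155, 0.988, -0.002], [0.988, -0.155, 0.003], [0.002, -0.002, -1.0]] yaw y-axis -8.9
pos [ 0.3782 -0.2904  0.1682] t 20.93 shift [-0.016  0.023  1.412]
[304.64934385 226.19979541] [304.64862365 210.97316285] [281.56714042 194.43769904] [280.24160029 189.24225288]
scene [305 218]
[[103 102 109 101  99 106 108 108  97 103  82  79  80]
 [ 95  95  99 106 104 106  96  96 246 170  84  97  99]
 [118 116 104 105 105  94 252 228 231  58  83  91  98]
 [105 103 103 103 182 219 219 217 238  67  88  96  88]
 [ 87  86 118 123 163 151 178 165 155 156  84  93  92]
 [177 239 155 154 175 160 180 160 156 157  80  87  82]
 [228 227 244 118 151 200 178 163 112  72  78  79  78]
 [226 225 232  95 111 117 119 114 103 107  71  75  73]
 [225 223 228 162 101 109 118 108 187  73 103 121 125]
 [227 218 214 222 200  97 102 175 228 103  67  76  81]
 [212 215 215 223 235 101 109 179 224 226 245 255 226]
 [215 221 221 173  85 123 136 138 122 249 236 237 238]
 [216 219 224 109 128 130 152 152 148 145 245 235 235]
 [220 217 218 229 136 124 124 122  96 135 238 231 239]
 [217 215 223 235 237 244 251 245 236 232 230
[... 2242 characters left out ...]
76  84  94 103  95  84  78  79  80 100]
 [ 78  76  76  80 100 108 111 104 101  80  80  95 126]
 [ 74  77  79  98 110 111 113 113 105  83  86 110 140]
 [ 56  65  73  93 110 102 104 111 108  88  89 114 137]
 [ 59  57  59  91 108 103 101 104 109  93  83 100 135]
 [ 53  57  62  77 105 109 100 110 105  94  82  92 126]
 [ 57  58  61  69  98 108  99 106 105  92  88  90 101]
 [ 57  60  65  66  89 101 105 106  93  92  81  93 110]
 [ 61  61  65  66  73  94  91  90  91  81  62  87 115]
 [ 58  62  67  68  66  62  70  72  65  61  61  85 107]
 [ 49  56  61  59  59  58  59  58  57  59  60  77 108]
 [ 55  52  57  58  57  56  55  54  56  61  63  67  94]
 [ 46  47  46  51  51  54  60  63  57  61  64  62  74]]
```

The cup stands upright on the board about where expected (scene foot columns 299–311, expected 304.6). Going down on the jar.

Call:
move_arm --motion '[0, 0, 0, -0.02, 0.02, 0.1, 1, 0, 0, 0, 0, 0, 0.25, 1, 0, 0, 0, 0, 0, 0.3, 1, 0, 0, 0, 0, 0, 0.3, 1, 0, 0, 0, 0, 0, 0.25, 1, 0, 0, 0, 0, 0, 0.15, 1, 0, 0, 0, 0, 0, 0.05, 1, 0, 0, 0, 0, 0, 0, 1, 0, 0, 0, 0, 0, 0, 0.6, 0, 0, 0, 0, 0, 0, 0.6, 0, 0, 0, 0, 0, 0, 0.6, 0, 0, 0, 0, 0, 0, 0.5]'

```text
time: 22.03
tool_pos: [0.3812, -0.2948, 0.0308]
ee_rot: [3.139, 0.002, 1.415]
wrist_force: [0.9, -1.1, -0.6]
width: 0.0705
finger_force: 0.0
```

Call:
move_arm --motion '[0, 0, 0, 0, 0, 0, 0.45, 0, 0, 0, 0, 0, 0, 0.4, 0, 0, 0, 0, 0, 0, 0.35, 0, 0, 0, 0, 0, 0, 0.3, 0, 0, 0, 0, 0, 0, 0, 0, 0, 0, 0, 0, 0, 0, 0, 0, 0, 0, 0, 0, 0]'

```text
time: 22.62
tool_pos: [0.3805, -0.2941, 0.0293]
ee_rot: [3.141, -0.0, 1.415]
wrist_force: [0.5, -0.2, -0.3]
width: 0.0401
finger_force: 29.9
```

Call:
move_arm --motion '[0, 0, 0, 0, 0, -0.1, 0, 0, 0, 0, 0, 0, -0.2, 0, 0, 0, 0, 0, 0, -0.25, 0, 0, 0, 0, 0, 0, -0.25, 0, 0, 0, 0, 0, 0, -0.1, 0, 0, 0, 0, 0.1, 0.05, 0, 0, 0, 0, 0, 0.2, 0.1, 0, 0, 0, 0, 0, 0.3, 0.13, 0, 0, 0, 0, 0, 0.3, 0.13, 0, 0, 0, 0, 0, 0.3, 0.13, 0, 0, 0, 0, 0, 0.3, 0.13, 0, 0, 0, 0, 0, 0.3, 0.13, 0, 0]'

```text
time: 23.62
tool_pos: [0.487, -0.126, 0.1173]
ee_rot: [-3.138, -0.001, 1.415]
wrist_force: [0.0, -0.2, -0.6]
width: 0.0404
finger_force: 29.9
```

Call:
move_arm --motion '[0, 0, 0, 0.2, 0.05, 0, 0, 0, 0, 0, 0.1, 0.05, 0, 0, 0, 0, 0, 0, 0, 0, 0, 0, 0, 0, 0, 0, 0, 0]'

```text
time: 23.95
tool_pos: [0.5013, -0.1004, 0.1182]
ee_rot: [-3.139, 0.0, 1.416]
wrist_force: [-0.2, -0.0, -1.1]
width: 0.0402
finger_force: 29.9
```

```bash
python3 go.py .5106 -.0724 .0513; python3 -c "
from h import *
o=robot.get_obs();print(o['width'],o['finger_force'])"
```

```text
R [[0.154, 0.988, -0.002], [0.988, -0.154, -0.0], [-0.0, -0.002, -1.0]] yaw y-axis -8.88
pos [ 0.5013 -0.1004  0.1182] t 23.95 shift [0.292 0.051 0.669]
0.040206179420586866 29.915542155504227
```

Call:
move_arm --motion '[0, 0, 0, 0.12, 0.03, 0, 0, 0, 0, 0, 0.12, 0.02, 0, 0, 0, 0, 0, 0.05, 0, 0, 0, 0, 0, 0, 0, 0, 0.1, 0, 0, 0, 0, 0, 0, 0.15, 0, 0, 0, 0, 0, 0, 0.15, 0, 0, 0, 0, 0, 0, 0.1, 0, 0, 0, 0, 0, 0, 0.05, 0, 0, 0, 0, 0, 0, 0, 0, 0, 0, 0, 0, 0, 0, 0]'

```text
time: 24.78
tool_pos: [0.5114, -0.0729, 0.0644]
ee_rot: [-3.142, -0.0, 1.415]
wrist_force: [-1.1, 0.4, -1.1]
width: 0.0401
finger_force: 29.9
```

```bash
python3 go.py .5106 -.0724 .0513
python3 - <<'E'
from h import *
o=robot.get_obs();print(o['wrist_force'])
T=robot.snapshot('top');I=robot.snapshot('scene');cv2.imwrite('pics/top9.png',T[...,::-1]);cv2.imwrite('pics/sc9.png',I[...,::-1])
E
```

```text
R [[0.156, 0.988, -0.0], [0.988, -0.156, 0.0], [0.0, -0.0, -1.0]] yaw y-axis -8.95
pos [ 0.5114 -0.0729  0.0644] t 24.78 shift [ 0.004 -0.008  0.131]
[-1.05538153  0.42471157 -1.11167397]
```

Call:
move_arm --motion '[0, 0, 0, 0, -0.01, 0.06, 0, 0, 0, 0, 0, 0, 0.04, 0, 0, 0, 0, 0, 0, 0.015, 0, 0, 0, 0, 0, 0, 0.01, 0, 0, 0, 0, 0, 0, 0.005, 0, 0, 0, 0, 0, 0, 0, 0, 0, 0, 0, 0, 0, 0, 0]'

```text
time: 25.47
tool_pos: [0.5105, -0.0726, 0.0515]
ee_rot: [3.141, -0.0, 1.415]
wrist_force: [-0.5, 0.4, -1.5]
width: 0.0402
finger_force: 29.9
```

Call:
move_arm --motion '[0, 0, 0, 0, 0, 0.01, 0, 0, 0, 0, 0, 0, 0.005, 0, 0, 0, 0, 0, 0, 0, 0]'

```text
time: 25.72
tool_pos: [0.5108, -0.0727, 0.051]
ee_rot: [3.14, 0.0, 1.415]
wrist_force: [-1.9, -0.4, 3.6]
width: 0.0406
finger_force: 29.9
```

Contact. Releasing and rising.

Call:
move_arm --motion '[0, 0, 0, 0, 0, 0, 0.6, 0, 0, 0, 0, 0, 0, 0.8, 0, 0, 0, 0, 0, 0, 1, 0, 0, 0, 0, 0, 0, 1, 0, 0, 0, 0, 0, 0, 1, 0, 0, 0, 0, 0, 0, 1, 0, 0, 0, 0, 0, 0, 1, 0, 0, 0, 0, 0, -0.2, 1, 0, 0, 0, 0, 0, -0.4, 1, 0, 0, 0, 0, 0, -0.4, 1, 0, 0, 0, 0, 0, -0.4, 1, 0, 0, 0, 0, 0, -0.2, 1]'

```text
time: 26.72
tool_pos: [0.5122, -0.073, 0.2158]
ee_rot: [3.133, 0.001, 1.415]
wrist_force: [0.5, 0.6, 1.2]
width: 0.0942
finger_force: 0.0
```

```bash
python3 go.py .3985 .3395 .2
```

```text
R [[0.155, 0.988, 0.008], [0.988, -0.155, -0.002], [-0.001, 0.008, -1.0]] yaw y-axis -8.93
pos [ 0.5122 -0.073   0.2158] t 26.72 shift [ 3.898 -1.765  0.141]
```

Call:
move_arm --motion '[0, 0, 0, 0.2, -0.1, 0, 1, 0, 0, 0, 0.32, -0.14, 0, 1, 0, 0, 0, 0.36, -0.16, 0, 1, 0, 0, 0, 0.36, -0.16, 0, 1, 0, 0, 0, 0.36, -0.16, 0, 1, 0, 0, 0, 0.36, -0.16, 0, 1, 0, 0, 0, 0.36, -0.16, 0, 1, 0, 0, 0, 0.36, -0.16, 0, 1, 0, 0, 0, 0.36, -0.16, 0, 1, 0, 0, 0, 0.36, -0.16, 0, 1, 0, 0, 0, 0.3, -0.15, 0, 1, 0, 0, 0, 0.2, -0.09, 0, 1]'

```text
time: 27.72
tool_pos: [0.3955, 0.343, 0.2098]
ee_rot: [-3.141, -0.001, 1.418]
wrist_force: [0.5, -1.1, -0.3]
width: 0.0939
finger_force: 0.0
```

Call:
move_arm --motion '[0, 0, 0, 0, 0, 0.1, 1, 0, 0, 0, 0, 0, 0.3, 1, 0, 0, 0, 0, 0, 0.3, 1, 0, 0, 0, 0, 0, 0.2, 1, 0, 0, 0, 0, 0, 0, 1, 0, 0, 0, 0, 0, 0, 1]'

```text
time: 28.22
tool_pos: [0.3966, 0.3387, 0.1186]
ee_rot: [-3.139, 0.002, 1.414]
wrist_force: [-0.4, -0.5, 0.0]
width: 0.094
finger_force: 0.0
```

```bash
python3 go.py .3985 .3395 -.004
python3 - <<'E'
from h import *
T=robot.snapshot('top');I=robot.snapshot('scene');cv2.imwrite('pics/top10.png',T[...,::-1]);cv2.imwrite('pics/sc10.png',I[...,::-1])
a=cv2.resize(I[145:245,265:365],None,fx=4,fy=4,interpolation=2);b=cv2.resize(T[160:260,250:350],None,fx=4,fy=4,interpolation=2)
# mark expected positions of the things' tops and feet
for n,X in(('cup',(.5342,.0768,.078)),('mill',(.5224,.0027,.192)),('jar',(.5106,-.0714,.127)),('cupf',(.5342,.0768,.022)),('millf',(.5224,.0027,.022)),('jarf',(.5106,-.0714,.022))):
    for im,c,o in((a,'scene',(265,145)),(b,'top',(250,160))):
        p=((proj(c,X)-o+.5)*4).round().astype(int);cv2.drawMarker(im,tuple(int(q) for q in p),(255,0,255),0,8,1)
cv2.imwrite('pics/b1.png',np.hstack([a,b])[...,::-1])
E
```

```text
R [[0.156, 0.988, -0.003], [0.988, -0.156, -0.002], [-0.002, -0.002, -1.0]] yaw y-axis -8.99
pos [0.3966 0.3387 0.1186] t 28.22 shift [0.014 0.021 1.225]
```

View pics/b1.png

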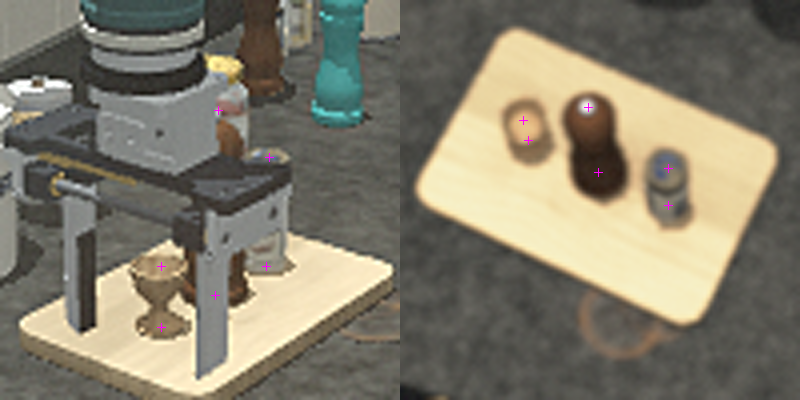

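All three stand upright in a row on the markers in both views: top button (397,186.5), cup rim (280.8,190), jar cap (316.9,201). The fingertips show at scene (285,226.6) and (317.6,237.6).

Run:
```python
from h import *
o=robot.get_obs()['tool_pos']
for dz in(.034,.038,.042,.046):print(dz,proj('scene',o+[0,0,dz]))
# egg position again, numeric: egg mask in top8 and sc9
for n,f,b in(('top','top8',(185,190,225,225)),('scene','sc9',(285,250,320,295))):
    I=cv2.imread(f'pics/{f}.png');x0,y0,x1,y1=b;h=cv2.cvtColor(I[y0:y1,x0:x1],cv2.COLOR_BGR2HSV)
    m=cv2.inRange(h,(3,50,125),(18,170,255));m=cv2.morphologyEx(m,cv2.MORPH_OPEN,np.ones((3,3)))
    k,l,st,ce=cv2.connectedComponentsWithStats(m);i=1+st[1:,4].argmax();print(n,ce[i]+[x0,y0],st[i]+[x0,y0,0,0,0],plane(n,*(ce[i]+[x0,y0]),.046))
```

```text
0.034 [300.51789553 233.55963365]
0.038 [300.51165211 232.18611129]
0.042 [300.50539    230.80847499]
0.046 [300.4991091  229.42670627]
top [202.97674419 206.44186047] [197 201  12  11  86] [0.3969239  0.33979282 0.046     ]
scene [300.42253521 269.03286385] [293 261  16  17 213] [0.40042675 0.33774392 0.046     ]
```

Call:
move_arm --motion '[0, 0, 0, 0.01, 0.02, 0.1, 1, 0, 0, 0, 0, 0, 0.25, 1, 0, 0, 0, 0, 0, 0.25, 1, 0, 0, 0, 0, 0, 0.25, 1, 0, 0, 0, 0, 0, 0.15, 1, 0, 0, 0, 0, 0, 0.1, 1, 0, 0, 0, 0, 0, 0.05, 1, 0, 0, 0, 0, 0, 0, 1, 0, 0, 0, 0, 0, 0, 1]'

```text
time: 29.07
tool_pos: [0.4002, 0.3413, 0.0061]
ee_rot: [3.14, -0.002, 1.415]
wrist_force: [-0.4, -0.6, 0.1]
width: 0.0939
finger_force: 0.0
```

```bash
python3 go.py .3985 .339 -.001
```

```text
R [[0.155, 0.988, 0.002], [0.988, -0.155, 0.001], [0.002, 0.002, -1.0]] yaw y-axis -8.94
pos [0.4002 0.3413 0.0061] t 29.07 shift [-0.025 -0.013  0.071]
```

Call:
move_arm --motion '[0, 0, 0, -0.02, -0.01, 0.05, 1, 0, 0, 0, 0, 0, 0.02, 1, 0, 0, 0, 0, 0, 0, 0.7, 0, 0, 0, 0, 0, 0, 0.6, 0, 0, 0, 0, 0, 0, 0.6, 0, 0, 0, 0, 0, 0, 0.55, 0, 0, 0, 0, 0, 0, 0.5, 0, 0, 0, 0, 0, 0, 0.48, 0, 0, 0, 0, 0, 0, 0.46, 0, 0, 0, 0, 0, 0, 0.4, 0, 0, 0, 0, 0, 0, 0.3, 0, 0, 0, 0, 0, 0, 0]'

```text
time: 30.07
tool_pos: [0.3986, 0.3389, -0.0019]
ee_rot: [3.14, -0.0, 1.415]
wrist_force: [1.6, -0.4, 0.5]
width: 0.0413
finger_force: 30.0
```

Call:
move_arm --motion '[0, 0, 0, 0, 0, 0, 0, 0, 0, 0, 0, 0, 0, 0, 0, 0, 0, 0, 0, 0, 0]'

```text
time: 30.32
tool_pos: [0.3985, 0.3389, -0.0019]
ee_rot: [3.141, -0.0, 1.415]
wrist_force: [1.8, -1.4, 0.8]
width: 0.0412
finger_force: 30.0
```

Call:
move_arm --motion '[0, 0, 0, 0, 0, -0.1, 0, 0, 0, 0, 0, 0, -0.2, 0, 0, 0, 0, 0, 0, -0.3, 0, 0, 0, 0, 0, 0, -0.3, 0, 0, 0, 0, -0.1, 0.06, -0.1, 0, 0, 0, 0, -0.2, 0.15, 0, 0, 0, 0, 0, -0.28, 0.22, 0, 0, 0, 0, 0, -0.28, 0.22, 0, 0, 0, 0, 0, -0.28, 0.22, 0, 0, 0, 0, 0, -0.28, 0.22, 0, 0, 0, 0, 0, -0.28, 0.22, 0, 0, 0, 0, 0, -0.28, 0.22, 0, 0]'

```text
time: 31.32
tool_pos: [0.5179, 0.1173, 0.0972]
ee_rot: [-3.14, 0.0, 1.415]
wrist_force: [0.8, 0.7, 0.0]
width: 0.0413
finger_force: 30.0
```

Call:
move_arm --motion '[0, 0, 0, -0.2, 0.12, 0, 0, 0, 0, 0, -0.1, 0.06, 0, 0, 0, 0, 0, 0, 0, 0, 0, 0, 0, 0, 0, 0, 0, 0, 0, 0, 0, 0, 0, 0, 0]'

```text
time: 31.73
tool_pos: [0.5306, 0.0883, 0.0976]
ee_rot: [-3.14, -0.001, 1.416]
wrist_force: [0.0, -0.4, -0.8]
width: 0.041
finger_force: 30.0
```

```bash
python3 go.py .535 .0767 .0421
python3 - <<'E'
from h import *
o=robot.get_obs();print(o['width'],o['finger_force'])
E
```

```text
R [[0.154, 0.988, -0.001], [0.988, -0.154, 0.001], [0.001, -0.001, -1.0]] yaw y-axis -8.87
pos [0.5306 0.0883 0.0976] t 31.73 shift [-0.108  0.062  0.555]
0.040967652123583935 29.9999807914719
```

Call:
move_arm --motion '[0, 0, 0, -0.06, 0.03, 0, 0, 0, 0, 0, -0.05, 0.03, 0, 0, 0, 0, 0, 0, 0, 0.1, 0, 0, 0, 0, 0, 0, 0.15, 0, 0, 0, 0, 0, 0, 0.05, 0, 0, 0, 0, 0, 0, 0, 0, 0, 0, 0, 0, 0, 0, 0]'

```text
time: 32.32
tool_pos: [0.5352, 0.0755, 0.0673]
ee_rot: [-3.14, 0.0, 1.415]
wrist_force: [0.2, -0.3, -0.1]
width: 0.0413
finger_force: 30.0
```

```bash
python3 go.py .535 .0767 .0421
python3 - <<'E'
from h import *
o=robot.get_obs();e=o['tool_pos']+[0,0,.0199]
print('exp egg mid',proj('scene',e+[0,0,.028]),'cup rim',proj('scene',(.535,.0767,.078)),proj('scene',(.535,.0767,.024)))
I=robot.snapshot('scene');cv2.imwrite('pics/sc11.png',I[...,::-1]);T=robot.snapshot('top');cv2.imwrite('pics/top11.png',T[...,::-1])
h=cv2.cvtColor(I,cv2.COLOR_RGB2HSV)
for v in range(186,234,2):
    print(v,' '.join(f'{a}/{b}/{c}' for a,b,c in h[v,294:318:2]))
E
```

```text
R [[0.155, 0.988, -0.001], [0.988, -0.155, 0.0], [-0.0, -0.001, -1.0]] yaw y-axis -8.92
pos [0.5352 0.0755 0.0673] t 32.32 shift [ 0.011 -0.003  0.252]
exp egg mid [304.72948081 200.43641749] cup rim [304.59524225 210.96018628] [304.59677035 225.65084647]
186 26/19/107 80/6/136 23/48/48 24/23/55 25/14/106 30/21/111 30/19/106 34/18/111 70/6/132 72/9/136 96/9/145 15/103/69
188 26/20/100 75/4/133 15/39/52 17/37/62 25/26/119 36/25/104 22/27/105 34/16/113 60/6/133 53/8/134 98/7/146 15/116/86
190 26/19/92 60/2/135 8/13/76 15/42/61 26/16/110 36/23/112 34/19/106 34/16/111 40/6/130 60/4/135 94/12/146 14/93/77
192 23/34/97 45/4/134 26/27/67 17/34/52 48/24/105 19/60/124 16/34/112 60/10/103 60/4/129 90/2/133 99/12/149 10/96/69
194 22/26/108 75/4/135 30/4/68 9/45/73 15/80/163 15/78/166 15/78/174 15/60/120 70/6/133 60/6/135 108/9/147 13/105/68
196 30/25/102 60/4/136 20/12/62 15/80/150 15/83/157 14/77/162 15/81/166 14/58/119 84/10/130 75/4/134 83/7/145 16/95/70
198 27/25/92 0/0/135 25/35/80 15/81/141 15/71/151 14/72/163 14/82/158 14/61/121 60/4/129 60/6/135 96/9/145 16/97/71
200 34/19/105 48/11/120
[... 1358 characters left out ...]
18/87/114 17/86/116 20/82/93 20/66/143 20/71/143 22/68/150 21/71/161 20/66/170
224 21/75/129 21/79/136 20/71/143 18/100/127 18/94/130 17/94/141 18/89/143 18/92/133 18/81/139 19/78/153 19/74/155 21/69/158
226 21/61/234 19/78/127 17/84/131 19/90/133 18/95/129 18/94/152 18/88/153 18/92/149 18/96/146 20/75/154 20/75/156 20/71/157
228 20/61/223 20/61/231 21/75/130 19/81/104 17/99/121 17/97/134 19/100/143 17/84/118 21/68/157 19/74/155 19/75/154 19/71/154
230 21/62/221 20/58/227 21/59/241 22/56/255 20/71/143 20/71/147 21/77/153 19/73/150 20/73/151 19/72/148 19/71/159 20/75/156
232 21/60/225 21/58/243 22/57/238 21/58/240 21/59/246 21/59/248 21/57/253 21/79/135 18/75/143 19/78/143 20/72/152 20/72/153
```

Egg and cup columns agree (egg about 300–308, cup 298–310), with the egg's bottom over the rim. Lowering.

Call:
move_arm --motion '[0, 0, 0, 0.01, 0, 0.05, 0, 0, 0, 0, 0, 0, 0.06, 0, 0, 0, 0, 0, 0, 0.05, 0, 0, 0, 0, 0, 0, 0.03, 0, 0, 0, 0, 0, 0, 0.02, 0, 0, 0, 0, 0, 0, 0, 0, 0, 0, 0, 0, 0, 0, 0]'

```text
time: 33.0
tool_pos: [0.5357, 0.0763, 0.0467]
ee_rot: [-3.141, -0.0, 1.415]
wrist_force: [-0.1, -0.0, -1.3]
width: 0.0411
finger_force: 30.0
```

Call:
move_arm --motion '[0, 0, 0, 0, 0, 0.015, 0, 0, 0, 0, 0, 0, 0.01, 0, 0, 0, 0, 0, 0, 0.01, 0, 0, 0, 0, 0, 0, 0, 0]'

```text
time: 33.33
tool_pos: [0.5357, 0.0763, 0.0432]
ee_rot: [-3.141, -0.0, 1.415]
wrist_force: [-0.5, -0.1, -0.7]
width: 0.041
finger_force: 30.0
```

Call:
move_arm --motion '[0, 0, 0, 0, 0, 0.01, 0, 0, 0, 0, 0, 0, 0.005, 0, 0, 0, 0, 0, 0, 0, 0]'

```text
time: 33.58
tool_pos: [0.5358, 0.0763, 0.0418]
ee_rot: [3.142, -0.0, 1.415]
wrist_force: [-1.0, 0.1, -0.3]
width: 0.0412
finger_force: 30.0
```

Call:
move_arm --motion '[0, 0, 0, 0, 0, 0.01, 0, 0, 0, 0, 0, 0, 0, 0, 0, 0, 0, 0, 0, 0, 0]'

```text
time: 33.83
tool_pos: [0.5361, 0.0763, 0.0412]
ee_rot: [3.141, -0.0, 1.415]
wrist_force: [-0.4, -0.0, 1.0]
width: 0.0412
finger_force: 30.0
```

Call:
move_arm --motion '[0, 0, 0, 0, 0, 0, 0.48, 0, 0, 0, 0, 0, 0, 0.52, 0, 0, 0, 0, 0, 0, 0.6, 0, 0, 0, 0, 0, 0, 0.8, 0, 0, 0, 0, 0, 0, 1, 0, 0, 0, 0, 0, 0, 1, 0, 0, 0, 0, 0, 0, 1, 0, 0, 0, 0, 0, 0, 1, 0, 0, 0, 0, 0, -0.2, 1, 0, 0, 0, 0, 0, -0.4, 1, 0, 0, 0, 0, 0, -0.4, 1, 0, 0, 0, 0, 0, -0.4, 1]'

```text
time: 34.83
tool_pos: [0.5351, 0.0763, 0.1819]
ee_rot: [-3.14, 0.0, 1.415]
wrist_force: [0.6, -0.1, 0.2]
width: 0.0942
finger_force: 0.0
```

Call:
move_arm --motion '[0, 0, 0, 0, 0, -0.2, 1, 0, 0, 0, 0, 0, 0, 1, 0, 0, 0, 0.3, -0.2, 0, 1, 0, 0, 0, 0.35, -0.2, 0, 1, 0, 0, 0, 0.35, -0.2, 0, 1, 0, 0, 0, 0.35, -0.2, 0, 1, 0, 0, 0, 0.35, -0.2, 0, 1, 0, 0, 0, 0.35, -0.2, 0, 1, 0, 0, 0, 0.35, -0.2, 0, 1, 0, 0, 0, 0.35, -0.2, 0, 1, 0, 0, 0, 0.2, -0.1, 0, 1, 0, 0, 0, 0, 0, 0, 1]'

```text
time: 35.83
tool_pos: [0.4109, 0.3978, 0.1987]
ee_rot: [-3.138, 0.001, 1.421]
wrist_force: [0.1, -0.7, 0.4]
width: 0.0939
finger_force: 0.0
```

Run:
```python
from h import *
print(robot.get_obs()['tool_pos'])
I=robot.snapshot('scene');T=robot.snapshot('top');cv2.imwrite('pics/sc12.png',I[...,::-1]);cv2.imwrite('pics/top12.png',T[...,::-1])
def comp(n,I,b,lo,hi):
    x0,y0,x1,y1=b;h=cv2.cvtColor(np.ascontiguousarray(I[y0:y1,x0:x1]),cv2.COLOR_RGB2HSV);m=cv2.inRange(h,lo,hi)
    m=cv2.morphologyEx(m,cv2.MORPH_OPEN,np.ones((2,2)))
    k,l,st,ce=cv2.connectedComponentsWithStats(m);i=1+st[1:,4].argmax();return (ce[i]+[x0,y0]).round(1),st[i]+[x0,y0,0,0,0]
for n,X in(('egg mid',(.535,.0767,.09)),('egg tip',(.535,.0767,.118)),('foot',(.535,.0767,.022)),('rim',(.535,.0767,.078))): print(n,proj('scene',X).round(1),proj('top',X).round(1))
h=cv2.cvtColor(I,cv2.COLOR_RGB2HSV)
for v in range(196,232,2): print(v,' '.join(f'{a}/{b}/{c}' for a,b,c in h[v,296:316:2]))
h=cv2.cvtColor(T,cv2.COLOR_RGB2HSV)
for v in range(176,206,2): print(v,' '.join(f'{a}/{b}/{c}' for a,b,c in h[v,268:292:2]))
# board again
m=cv2.inRange(h,(10,40,190),(28,160,255)); m[:, :245]=0;m[:,355:]=0;m[:160]=0;m[250:]=0
m=cv2.morphologyEx(m,cv2.MORPH_OPEN,np.ones((5,5)));c=max(cv2.findContours(m,0,1)[0],key=cv2.contourArea)
print(cv2.minAreaRect(np.array([plane('top',*p[0],.022)[:2] for p in c]).astype(np.float32)))
# jar: dark non-board blob, mill blob
for nm,b in(('mill',(286,170,312,215)),('jar',(307,190,328,222))):
    x0,y0,x1,y1=b; q=(h[y0:y1,x0:x1,2]<150).astype(np.uint8);k,l,st,ce=cv2.connectedComponentsWithStats(q);i=1+st[1:,4].argmax();print(nm,st[i]+[x0,y0,0,0,0])
for nm,X,r,H in(('mill',(.5224,.0027),.029,.17),('jar',(.5106,-.0714),.0205,.105)):
    t=np.linspace(0,6.28,60);P=np.array([proj('top',(X[0]+r*np.cos(a),X[1]+r*np.sin(a),z)) for a in t for z in((.022,.022+H) if nm=='jar' else (.022,))]);print(nm,P.min(0),P.max(0))
```

```text
[0.41086691 0.39777797 0.19870785]
egg mid [304.6 207.6] [280. 188.]
egg tip [304.6 199.8] [279.3 185.2]
foot [304.6 226.2] [281.6 194.4]
rim [304.6 211. ] [280.3 189.2]
196 20/23/99 45/4/136 50/5/143 90/2/138 60/2/140 21/27/95 16/26/106 23/23/98 26/17/106 16/103/69
198 27/27/104 60/2/136 60/5/140 50/6/137 50/5/141 33/26/106 25/26/107 20/28/108 21/38/93 16/80/73
200 21/24/108 30/4/136 45/7/140 60/7/137 80/6/134 16/74/244 34/21/99 27/23/102 20/56/82 16/104/76
202 30/26/106 60/6/139 60/2/139 45/4/140 75/8/136 16/73/253 15/73/236 49/21/96 13/120/85 14/98/83
204 25/30/95 45/4/141 60/2/139 50/5/140 75/8/132 16/82/228 15/74/208 19/66/223 15/129/77 15/120/87
206 27/26/108 45/4/140 45/11/141 38/7/140 60/6/136 16/84/210 16/76/192 15/79/168 14/117/89 17/108/92
208 24/32/113 50/6/139 40/5/140 30/4/138 68/8/135 16/87/185 15/75/176 14/79/155 15/102/85 13/110/100
210 17/26/89 50/6/136 45/7/140 40/5/140 90/6/139 16/86/160 14/78/150 16/84/134 14/107/79 14/103/94
212 22/62/247 75/4/128 48/9/140 30/9/139 50/5/142 15/92/136 14/80/127 19/88/203 12/93/77 13/100/89
214 20/62/247 90/4/130 40/5/142 53/7/138
[... 2347 characters left out ...]
0/137 16/102/133 18/93/145 18/91/221 21/84/235
200 23/65/244 23/67/243 23/67/243 22/68/243 22/72/243 19/88/229 17/93/184 17/90/150 17/92/160 18/93/215 23/73/242 23/70/244
202 24/63/244 23/66/244 23/70/242 22/70/242 22/73/242 23/68/243 22/71/244 22/77/241 22/73/243 23/67/244 23/67/244 23/70/244
204 24/58/246 24/58/245 24/65/244 23/66/243 23/67/244 24/63/244 23/65/244 23/66/244 24/62/245 24/63/244 23/67/244 24/68/244
((0.5222750902175903, 0.0029825717210769653), (0.3008102476596832, 0.19983530044555664), 80.96048736572266)
mill [291 184  16  27 310]
jar [311 198  12  18 167]
mill [291.32041187 195.42700819] [306.47081123 209.75036573]
jar [310.62290971 196.1267929 ] [322.16421816 215.79276126]
```

```bash
python3 -c "
from bench import robot
print(robot.close_job())"
```

```text
the job is handed in; nothing more can be done
None
```

Handed in at about 36 s with the pepper mill, egg cup and spice jar upright in a row on the board and the egg upright in its cup; the last camera check put each within a few mm of its target, and I never moved near the mug or jam jar.

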